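# Pack the recessed stop and hold the spot plate square

### The job

The white spot plate in the grey alignment jig has to sit square, but one of the jig's two stops is set back further than the other. Stand the orange spacer upright in the gap between the plate and the set-back stop, where it is wide enough to drop right down onto the jig, and let go of it; then push the plate back from its front edge until it is flush against the spacer and the other stop, and finish while still holding it pressed there, since the spring plunger pushes it off again when released. Leave the glassware and other things around undisturbed.

Things in the scene. Friction and masses are not known exactly. Their poses are not given: they have to be found in the camera images.
- jig: Dark grey bed plate fixed to the worktop, 190 (x) x 200 (y) x 12 mm. Origin: centre of its underside; +x to the back (the stops), y along the row of stops, z up. A stop block stands at y = +50 and at -50 mm. Between them at y = 0 a black housing, 26 mm wide, 18 mm high, front at x = +48 mm, holds the spring plunger. Plate flush: its centre at x = -5 mm.
- plunger_tip (a point): Tip of the brass spring plunger, 8 mm thick, 8 mm above the bed, sticking out forwards to jig x = +25 mm, 5 mm in front of the yellow stop's face. It yields to +x (jig), with 3 N at first and 5.5 N when the plate is flush. With friction, sliding plate and spacer home takes up to about 14 N of push.
- stop_proud: Yellow stop block fixed on the bed, on the left or on the right, 50 mm (x) x 50 mm (y) x 18 mm high. Origin: on the bed's top surface, 25 mm behind the block's front face; axes as the jig's. The plate's back edge must end up against its front face.
- stop_proud_face (a point): Centre of the front face of the yellow stop, 9 mm above the bed's top; x is the jig's x (out of the back of the block).
- stop_recessed: Blue stop block fixed on the bed on the other side, 38 mm (x) x 50 mm (y) x 18 mm high, its front face 12 mm further back than that of the yellow one. Origin: on the bed's top surface, 13 mm behind the block's front face; axes as the jig's. The spacer belongs in front of it.
- stop_recessed_face (a point): Centre of the front face of the blue stop, 9 mm above the bed's top; x is the jig's x.
- tile_mid (a point): Centre of the white porcelain spot plate, a loose slab 70 (x) x 120 (y) x 14 mm, about 0.2 kg, lying flat on the bed, axes nearly along the jig's. Back edge 35 mm to +x of this point, front edge 35 mm to -x. At the start its back edge is about 5 to 10 mm before the yellow stop's face and 17 to 22 mm before the blue one's. It slides on the bed.
- tile: The same spot plate; origin at the centre of its underside, 7 mm below tile_mid, same axes.
- spacer_mid (a point): Centre of the orange spacer, a loose plain plate 12 mm thick (its x), 40 mm wide (its y), 56 mm tall (its z), about 0.06 kg, standing upright on the worktop on its 12 x 40 mm foot; either broad face may face the stop. In place it stands 38 mm above the stop tops and 42 mm above the plate's top.
- spacer: The same spacer; origin at the centre of its foot, 28 mm below spacer_mid, same axes.
- titration_stand: Obstacle, fixed: tall titration stand right of the jig, black base 240 x 170 mm, rods up to 0.87 m high, clamp and burette; origin on the worktop under its middle. Keep the arm clear of it.
- beaker: Bystander: glass beaker, 52 mm wide, 66 mm high; origin at the centre of its foot.
- bulb: Bystander: red pipette bulb, 75 x 49 x 49 mm, lying; origin at its underside.
- flask: Bystander: conical flask, 89 mm wide, 143 mm high; origin at the centre of its foot.
- cork: Bystander: brown stopper, 33 mm wide, 28 mm high; origin at the centre of its foot.

How it is judged:
By the outcome, as a careful person would: the job done as asked, in the order asked, and still so for the second after the job is handed in, while the arm keeps its last pose, push and grip.
It also fails if it takes over 64 s, if anything falls off the work surface, if the arm or the gripper's body presses on something with over 40 N, if the wrist force passes 120 N, or if a joint passes its speed limit or range.

### The arm

A 6-joint arm with a two-finger parallel gripper is mounted at the origin on a cart in front of the work surface, level with it; the furniture and walls round the work are solid. World frame = base frame: x ahead of the robot, y to its left, z up, the work surface at z = 0. Lengths are in m, angles in rad, forces in N, time in s.
With the tool pointing down it reaches from about 0.375 to 0.975 m from the base axis. Payload 3.8 kg.
Tool frame: the origin (TCP) lies midway between the tips of the shut fingers; the grasp point (between the pads) lies 19 mm behind it; z points along the fingers, y is the direction in which the jaws open and shut (so a half turn about z gives the same grasp; the last joint's range is limited). The gripper opens to 85 mm and grips with 20 to 120 N. Pads are 22 mm wide; open, the fingers measure 114 mm over their backs; the gripper's body (76 mm by 85 mm) begins 54 mm behind the grasp point. The pads swing forward as they close: fully open they stand 13 mm farther back than shut.
Start: joints at [1.253, 0.264, 1.604, -0, 1.274, -0.037], TCP at [0.187, 0.649, 0.231] pointing down, gripper open.
Joint ranges: [-2.63, 2.63], [-0.94, 2.18], [0.31, 2.57], [-1.31, 4.45], [0, 2.66], [-2.55, 2.55]. Speed limits (rad/s): [2.57, 2.57, 3.14, 3.14, 3.14, 3.14].

### API

Orientations are given as a rotation vector (axis times angle).
In Python, from workcell import bot gives the robot as it stands.
- The arm moves only by the tool arm_command, never from a script. Its argument "targets" is text: rows parted by semicolons, each of 7 numbers parted by spaces: the shift along the tool's x, y, z in mm, then the turn, a rotation vector about the tool's x, y, z in degrees, then the opening, from 0 (shut) to 1 (fully open). A call has 1 to 10 rows; each row is the pose to reach, as a shift and turn from the pose commanded when the call began, along the tool's axes at that moment; what a row does not reach only later rows make up. A row lasts 1/12 s, in which the tool goes at most 41.7 mm and 7.16 degrees, less where a joint would pass 70% of its speed; a pose out of reach is approached as far as the arm can. A call with a gripper value outside its range is refused whole. The fingers move at their own pace and stop on an object; "newtons" is the grip in N (left out, the last holds). Time passes only in rows, so rows that repeat a pose let the fingers close. It gives the time, the measured TCP pose, the force and the opening at its end, in the units of the state.
- bot.read_state(): the state, without advancing time (a new reading comes with each control period).
- bot.read_camera(name): name is "scene" or "top" or "wrist"; returns (picture, depth): 480x640x3 uint8, blue, green, red; 480x640 float32, m along the optical axis (not along the pixel's ray), 0 where there is no reading.
- bot.camera_params(name): a dict with "fov_y" (degrees; the focal length in pixels is half the picture's height over the tangent of half this angle, whatever the lens; pixels are square), "cx", "cy" (the principal point, pixels), "xyz" and "rotation" of the camera in the world; the wrist camera has in their place "T_tool_cam" (4x4, takes a point from camera to tool coordinates, whose origin is the TCP and whose axes are the flange's). Camera axes: x right, y up, looking along -z (the intrinsics and any distortion apply to the point x, -y, -z); pixel columns grow to the right and rows downward; lengths in m; the calibration is good to about 2 mm. A picture is of the moment at which its call begins: read the wrist's pose just before it. camera_params takes no time and is no camera call.
- bot.finish_job(): hands the job in, once; it reports no verdict.
The state is a dict: "time": time; "q": joint angles; "joint_vel": joint speeds; "joint_torque": joint torques, N m; "tool_pos": TCP position; "tcp_rot": TCP orientation; "wrist_force": force on the tool from outside, world axes, zero at the start; "torque": the same for the moment, N m; "width": opening from 0.0 (shut) to 1.0 (fully open).
Only numpy, scipy, OpenCV 4.12 (cv2) and the standard library are available. Lean on these libraries where they do the work, as an engineer would, in place of code of your own. Each camera call takes 0.05 s, during which the arm holds its last target.

## Working session

There is one attempt and no reset: what is moved stays moved. The work goes in short steps, Python scripts to look and compute and a tool call to move; the robot and the scene stay as the last step left them, time stands still between calls to the robot, and variables do not carry over. Pictures are saved under pics/ and viewed, and the job is handed in when it is done.

Besides the shell and the picture viewer there is one more tool, called after "Request:" by a JSON object that holds its "op" and its "data", one argument or row to a line. arm_command: Moves the arm, as the interface text tells. Its arguments: {"type":"object","properties":{"targets":{"type":"string"},"newtons":{"type":"number"}},"required":["targets"]}

```bash
mkdir -p pics; ls
python3 - <<'E'
from workcell import bot
import cv2
s=bot.read_state(); print(s)
for n in ("scene","top","wrist"):
    p=bot.camera_params(n); print(n,p)
    im,d=bot.read_camera(n)
    cv2.imwrite(f"pics/{n}0.png",im); 
    import numpy as np; np.savez(f"pics/{n}0.npz",im=im,d=d)
E
```

```text
pics
{'time': 0.0, 'q': array([ 1.25310640e+00,  2.64752609e-01,  1.60537356e+00,  3.20271254e-06,
        1.27367147e+00, -3.68813679e-02]), 'joint_vel': array([-0.00050901, -0.00027808,  0.00017324, -0.00106554, -0.00026421,
       -0.00017209]), 'joint_torque': array([ 1.62988563e-04, -5.15106189e+01, -3.67321658e+01,  2.39404344e-04,
        1.22025763e-02, -2.56977373e-06]), 'tool_pos': array([0.18682791, 0.64787952, 0.22996261]), 'tcp_rot': array([-0.43959161, -3.11028775,  0.00340803]), 'wrist_force': array([0.27964805, 0.28552482, 0.62686654]), 'torque': array([ 0.06496414,  0.00120459, -0.03431892]), 'width': 1.0010375311283999}
scene {'fov_y': 54.835169898672675, 'cx': 313.9252933177529, 'cy': 239.70344800561335, 'xyz': array([-0.0222447 ,  0.55400065,  0.5973746 ]), 'rotation': array([ 0.50836183, -0.96758522, -2.01178443])}
top {'fov_y': 56.269328751812616, 'cx': 318.28392322284947, 'cy': 240.5115942362101, 'xyz': array([0.32108016, 0.17045787, 1.06552551]), 'rotation': array([ 0.17030862, -0.18280176, -1.6274686 ])}
wrist {'fov_y': 67.1008589697121, 'cx': 312.48890583803757, 'cy': 236.04790881659434, 'T_tool_cam': array([[ 2.21116124e-04,  9.61416902e-01,  2.75095424e-01,
         6.92310533e-02],
       [ 9.99999880e-01, -3.32795558e-04,  3.59290515e-04,
         1.28827416e-04],
       [ 4.36978509e-04,  2.75095312e-01, -9.61416860e-01,
        -1.42055059e-01],
       [ 0.00000000e+00,  0.00000000e+00,  0.00000000e+00,
         1.00000000e+00]])}
```

View pics/scene0.png

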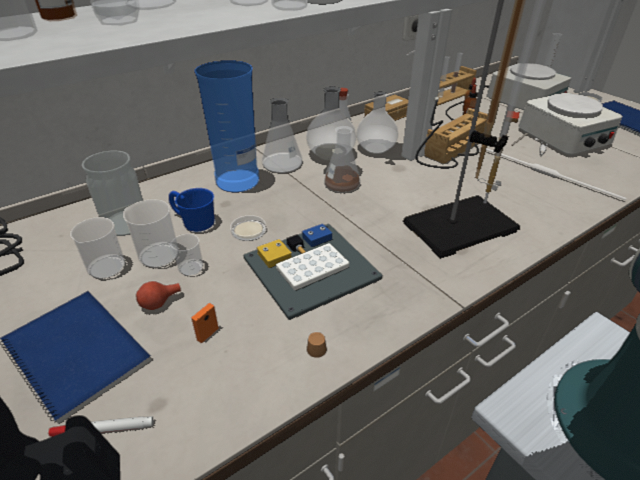

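View pics/top0.png

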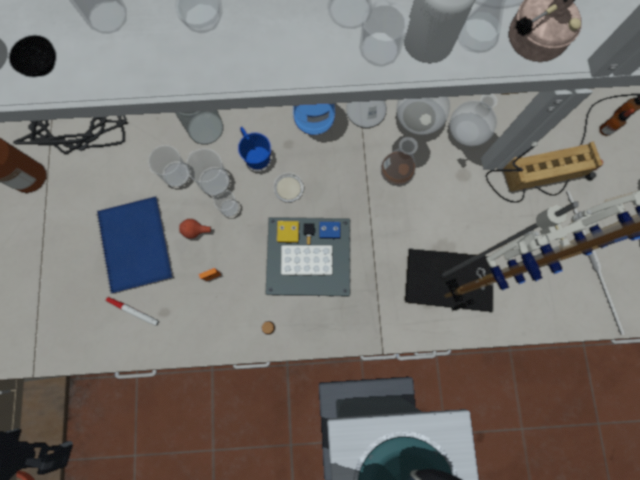

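View pics/wrist0.png

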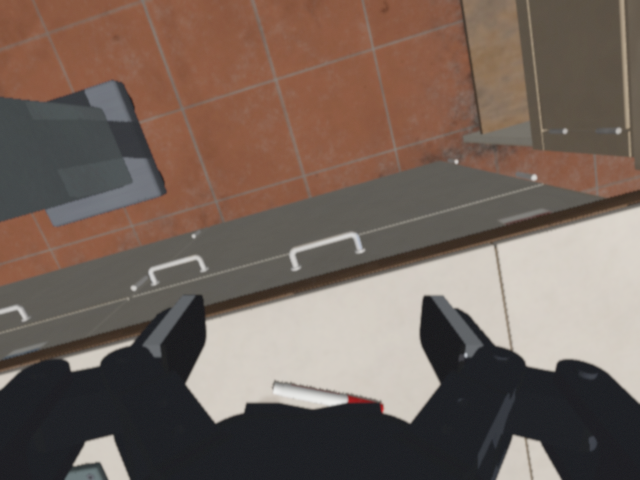

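The scene view shows the spacer at about (205,322), the jig around (312,270) with yellow stop left, blue right, and the cork at (317,344). In the top view the spacer is at (209,273), the jig centre near (308,257), and the titration stand at (450,280). The wrist camera doesn't see the work yet.

```bash
cat > h.py <<'E'
import numpy as np, cv2
from scipy.spatial.transform import Rotation as R
from workcell import bot
def cam(name,state=None):
    p=bot.camera_params(name); f=240/np.tan(np.radians(p["fov_y"]/2))
    if name=="wrist":
        T=np.eye(4);T[:3,:3]=R.from_rotvec(state["tcp_rot"]).as_matrix();T[:3,3]=state["tool_pos"]
        T=T@p["T_tool_cam"];Rm,t=T[:3,:3],T[:3,3]
    else: Rm=R.from_rotvec(p["rotation"]).as_matrix();t=np.array(p["xyz"])
    return dict(f=f,cx=p["cx"],cy=p["cy"],R=Rm,t=t)
def ray(c,uv):
    uv=np.atleast_2d(np.asarray(uv,float))
    d=np.stack([(uv[:,0]-c["cx"])/c["f"],-(uv[:,1]-c["cy"])/c["f"],-np.ones(len(uv))],1)
    return d@c["R"].T
def plane(c,uv,z):
    d=ray(c,uv); s=(z-c["t"][2])/d[:,2]; return c["t"]+d*s[:,None]
def deppts(c,uv,dep):
    uv=np.atleast_2d(uv); d=ray(c,uv); z=dep[uv[:,1].astype(int),uv[:,0].astype(int)]
    return c["t"]+d*z[:,None]
def proj(c,P):
    q=(np.atleast_2d(P)-c["t"])@c["R"]
    return np.stack([c["cx"]+c["f"]*q[:,0]/-q[:,2],c["cy"]-c["f"]*q[:,1]/-q[:,2]],1)
def masks(im):
    h=cv2.cvtColor(im,cv2.COLOR_BGR2HSV)
    return dict(orange=cv2.inRange(h,(6,190,120),(14,255,255)),yellow=cv2.inRange(h,(20,150,110),(32,255,255)),
      blue=cv2.inRange(h,(105,150,90),(118,255,255)),white=cv2.inRange(h,(0,0,200),(179,25,255)),grey=cv2.inRange(h,(85,15,50),(115,70,125)))
def blobs(m,amin=20):
    n,l,s,c=cv2.connectedComponentsWithStats(m); return [(s[i],c[i].round(1),l==i) for i in range(1,n) if s[i,4]>=amin]
E
python3 - <<'E'
from h import *
for n in ("scene","top"):
    z=np.load(f"pics/{n}0.npz");im,d=z["im"],z["d"];c=cam(n)
    print(n,c["f"])
    # table check
    pts=np.array([[230,300],[130,320],[370,300]]) if n=="top" else np.array([[250,330],[400,330],[150,350]])
    print("table",deppts(c,pts,d).round(3))
    for k,m in masks(im).items():
        for s,cc,l in blobs(m,40):
            ys,xs=np.nonzero(l); P=deppts(c,np.stack([xs,ys],1),d)
            P=P[d[ys,xs]>0]
            print(k,s,cc,np.median(P,0).round(3),P.min(0).round(3),P.max(0).round(3)) if len(P) else print(k,s,cc)
E
```

```text
scene 462.6593362193247
table [[0.455 0.351 0.004]
 [0.312 0.148 0.003]
 [0.512 0.5   0.003]]
orange [192 304  21  17 115] [202.3 312.2] [0.487 0.412 0.058] [0.478 0.394 0.054] [0.498 0.431 0.06 ]
yellow [258 240  33  22 384] [273.6 250.9] [0.577 0.228 0.032] [0.556 0.202 0.028] [0.606 0.253 0.035]
blue [ 195   63   59   83 3107] [228.1 103.8] [0.845 0.164 0.218] [0.829 0.087 0.117] [0.946 0.205 0.277]
blue [212 135  42  25 381] [232.5 146.8] [0.846 0.167 0.117] [0.835 0.11  0.081] [0.891 0.199 0.139]
blue [217 169  41  23 728] [237.9 179.9] [0.846 0.164 0.032] [0.834 0.102 0.005] [0.89  0.2   0.064]
blue [169 189  44  21 407] [196.2 197.7] [0.809 0.275 0.06 ] [0.743 0.255 0.004] [0.894 0.333 0.072]
blue [303 225  28  16 212] [316.6 232.7] [0.574 0.128 0.032] [0.56  0.101 0.029] [0.597 0.153 0.035]
blue [   7  296  135  118 8512] [ 73.4 351.5] [0.569 0.601 0.014] [0.471 0.515 0.01 ] [0.688 0.681 0.018]
white [529  97  92  29 455] [573.5 113.7] [ 0.508 -0.672  0.09 ] [ 0.461 -0.782  0.087] [ 0.663 -0.623  0.092]
white [552 103  41  10  76] [572.8 108.9] [ 0.536 -0.669  0.106] [ 0.503 
[... 3520 characters left out ...]
.847 0.123 0.002] [ 0.838  0.089 -0.003] [0.895 0.175 0.009]
grey [244 149  28  22  53] [260.7 164.1] [0.762 0.284 0.006] [ 0.751  0.259 -0.002] [0.808 0.329 0.035]
grey [ 97 196  62  21  75] [128.6 203.7] [0.684 0.615 0.011] [ 0.659  0.54  -0.004] [0.702 0.694 0.016]
grey [ 266  218   84   78 3650] [310.1 263.3] [0.488 0.17  0.012] [0.424 0.077 0.005] [0.623 0.285 0.034]
grey [103 248  10  46  49] [106.9 271.7] [0.517 0.661 0.011] [ 0.464  0.646 -0.002] [0.576 0.676 0.018]
grey [ 320  378  108  102 3002] [356.5 410.5] [ 0.121  0.088 -0.698] [-0.162 -0.175 -0.718] [0.172 0.176 0.01 ]
grey [423 441  39  39  99] [445.9 461.6] [ 0.057 -0.091  0.007] [ 0.02  -0.11  -0.005] [ 0.096 -0.042  0.251]
```

```bash
cat >> h.py <<'E'
DOWN=np.array([[0,1.,0],[1,0,0],[0,0,-1]])   # tool x=+Y, y=+X, z=-Z
def go(pos,yaw_deg=0,base=DOWN,s=None):
    """row (mm,deg) in current tool axes to reach world pos, with yaw about world z from base"""
    s=s or bot.read_state(); Rc=R.from_rotvec(s["tcp_rot"]); Rt=R.from_euler("z",yaw_deg,degrees=True)*R.from_matrix(base)
    return Rc.inv().apply(np.array(pos)-s["tool_pos"])*1000,(Rc.inv()*Rt).as_rotvec(degrees=True)
def show(n,tag):
    s=bot.read_state(); c=cam(n,s); im,d=bot.read_camera(n); cv2.imwrite(f"pics/{tag}.png",im); np.savez(f"pics/{tag}.npz",im=im,d=d,**{k:np.array(v) for k,v in c.items()})
    return c,im,d
def load(tag):
    z=np.load(f"pics/{tag}.npz"); return {k:z[k] for k in("f","cx","cy","R","t")},z["im"],z["d"]
E
python3 - <<'E'
from h import *
for n in("top","scene"):
    c,im,d=(cam(n),)+tuple(np.load(f"pics/{n}0.npz")[k] for k in("im","d"))
    h=cv2.cvtColor(im,cv2.COLOR_BGR2HSV); m=cv2.inRange(h,(4,170,60),(16,255,255))
    for s,cc,l in blobs(m,20):
        ys,xs=np.nonzero(l);P=deppts(c,np.stack([xs,ys],1),d); print(n,s,cc,np.median(P,0).round(3))
        k=(P[:,2]>0.048)&(P[:,2]<0.065)
        if k.sum()>8: print("  top",k.sum(),P[k].mean(0).round(4),cv2.minAreaRect((P[k][:,:2]*1000).astype(np.float32)))
print([x.round(1) for x in go([0.485,0.36,0.25],0)])
E
```

```text
top [622 103  13  10  80] [628.2 106.9] [ 0.839 -0.63   0.059]
  top 48 [ 0.8399 -0.6315  0.0579] ((838.2338256835938, -632.9439086914062), (23.48833465576172, 8.086776733398438), 34.191131591796875)
top [606 113  14  16 117] [614.  121.7] [ 0.8   -0.586  0.059]
  top 75 [ 0.7986 -0.587   0.0572] ((803.2696533203125, -587.3236083984375), (34.81764221191406, 19.59714126586914), 7.853553771972656)
top [201 269  19  11 120] [209.7 274.5] [0.488 0.408 0.053]
  top 71 [0.4895 0.4089 0.0547] ((490.1834716796875, 409.1250915527344), (8.963876724243164, 36.647220611572266), 17.998502731323242)
top [ 19 472  12   8  27] [ 25.4 475.7] [-0.073  1.235 -0.672]
scene [340  89   7   7  35] [343.2  91.8] [ 0.948 -0.225  0.127]
scene [464  98  12  12  61] [467.8 102.2] [ 0.802 -0.582  0.062]
  top 29 [ 0.803  -0.5815  0.0572] ((803.4650268554688, -582.5043334960938), (11.77487850189209, 18.059768676757812), 48.65117645263672)
scene [513 113   6   6  24] [515.4 115.2] [ 0.715 -0.708  0.017]
scene [145 282  35  27 227] [161.4 291.8] [0.594 0.445 0.031]
  top 41 [0.6033 0.4555 0.0496] ((603.489013671875, 455.49658203125), (18.022624969482422, 13.477723121643066), 6.0710625648498535)
scene [137 298  11   9  52] [141.9 301.1] [0.593 0.479 0.034]
scene [192 304  26  38 608] [204.8 322.6] [0.484 0.414 0.036]
  top 204 [0.4861 0.4129 0.0556] ((487.9070129394531, 412.45001220703125), (11.911787033081055, 38.68547439575195), 17.80145835876465)
[array([-366.3, -194.2,  -19.5]), array([-0.1,  0.1, 73.9])]
```

Run:
```python
from h import *
print([x.round(1) for x in go([0.487,0.411,0.20],18)])
```

```text
[array([-354.1, -144.5,   30.5]), array([-0.1,  0. , 55.9])]
```

Request:
{"op": "arm_command", "data": {
  "targets": "-354 -144 30 0 0 56 1;-354 -144 30 0 0 56 1;-354 -144 30 0 0 56 1;-354 -144 30 0 0 56 1;-354 -144 30 0 0 56 1;-354 -144 30 0 0 56 1;-354 -144 30 0 0 56 1;-354 -144 30 0 0 56 1;-354 -144 30 0 0 56 1;-354 -144 30 0 0 56 1"
}}

```text
time: 0.98
tool_pos: [0.4915, 0.4075, 0.2003]
tcp_rot: [1.853, 2.534, -0.002]
wrist_force: [-0.0, -0.0, -0.9]
width: 1.004
```

Request:
{"op": "arm_command", "data": {
  "targets": "0 0 0 0 0 0 1;0 0 0 0 0 0 1;0 0 0 0 0 0 1"
}}

```text
time: 1.23
tool_pos: [0.4862, 0.4129, 0.2011]
tcp_rot: [-1.847, -2.54, 0.001]
wrist_force: [0.3, 0.3, -0.6]
width: 1.001
```

Run:
```python
from h import *
s=bot.read_state();print(s["time"],s["tool_pos"],[x.round(1) for x in go([0.487,0.411,0.20],18)],s["wrist_force"])
c,im,d=show("wrist","w1")
```

```text
1.2333 [0.48622018 0.41289788 0.20112132] [array([-2. ,  0.2,  1.1]), array([-0., -0., -0.])] [ 0.26755857  0.29760211 -0.63998259]
```

View pics/w1.png

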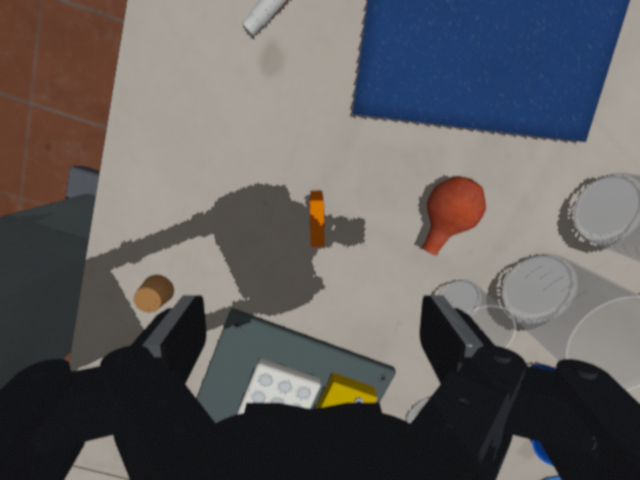

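The spacer sits at about (317,219) in the wrist view, its long side almost along the image columns, with the bulb well clear at (455,205) and the cork at (153,293). Measuring its top face.

Run:
```python
from h import *
c,im,d=load("w1")
h=cv2.cvtColor(im,cv2.COLOR_BGR2HSV); m=cv2.inRange(h,(4,170,60),(18,255,255)); m[:180]=0;m[260:]=0;m[:,:290]=0;m[:,345:]=0
ys,xs=np.nonzero(m);P=deppts(c,np.stack([xs,ys],1),d)
print(len(xs),xs.min(),xs.max(),ys.min(),ys.max(),np.percentile(P[:,2],[2,20,50,80,98]).round(3))
V=h[...,2];
for r in range(188,250,6): print(r,V[r,306:330])
k=P[:,2]>0.045
r=cv2.minAreaRect(((plane(c,np.stack([xs,ys],1)[k],0.056))[:,:2]*1000).astype(np.float32));print(r)
```

```text
701 310 323 192 246 [0.018 0.054 0.055 0.056 0.057]
188 [162 163 162 161 160 160 159 158 159 158 158 157 158 157 158 159 160 161
 161 161 161 161 161 161]
194 [150 140 134 125 109 100  99 101 100 101 100 101 100 101 101 105 122 145
 158 160 161 161 161 162]
200 [ 96  82  84 103 132 148 153 154 154 155 156 156 156 156 156 157 156 155
 157 160 160 161 161 162]
206 [ 98  83  87 119 163 191 199 200 201 201 201 201 201 201 202 201 197 184
 164 158 160 160 160 159]
212 [ 79  79  89 127 169 192 198 200 200 200 201 200 201 201 201 201 196 180
 157 155 159 159 157 156]
218 [ 79  80  80  84  94  99 102 113 138 160 170 180 193 199 200 199 195 175
 132  90  78  78  78  77]
224 [ 79  79  78  79  91  97 100 100 101 101 100 102 107 131 163 169 144 114
  93  80  80  79  79  79]
230 [ 79  80  80  83  91  98 101 101 100 100 100 100 101 101 101 101  99  95
  88  82  80  79  79  79]
236 [ 80  80  81  83  89  96  99 100  99  99 100 100 100  99  99 100  99  95
  87  82  80  80  79  81]
242 [ 81  81  81  82  89  95  99  99  99 100 100  99  98 100 100 100  99  95
  91  84  80  81  80  81]
248 [ 79  81  79  80  82  81  83  84  84  82  83  90  99 106 115 128 134 130
 130 147 154 152 148 153]
((490.139892578125, 412.61907958984375), (10.579947471618652, 39.557186126708984), 18.428014755249023)
```

Run:
```python
from h import *
print([x.round(1) for x in go([0.4898,0.4122,0.026],18.2)])
```

```text
[array([ -2.2,   3.4, 175.3]), array([-0. , -0. , -0.2])]
```

Request:
{"op": "arm_command", "data": {
  "targets": "-2 3.4 40 0 0 0 0.6;-2 3.4 80 0 0 0 0.6;-2 3.4 110 0 0 0 0.6;-2 3.4 130 0 0 0 0.6;-2 3.4 145 0 0 0 0.6;-2 3.4 160 0 0 0 0.6;-2 3.4 175 0 0 0 0.6;-2 3.4 175 0 0 0 0.6;-2 3.4 175 0 0 0 0.6"
}}

```text
time: 2.03
tool_pos: [0.4892, 0.4119, 0.0255]
tcp_rot: [-1.845, -2.542, 0.003]
wrist_force: [0.7, 0.2, 0.4]
width: 0.594
```

Run:
```python
from h import *
s=bot.read_state();print(s["time"],s["width"],s["tool_pos"],[x.round(1) for x in go([0.4898,0.4122,0.026],18.2)],s["wrist_force"])
c,im,d=show("wrist","w2")
```

```text
2.0333 0.5943938473407642 [0.4892249  0.41190117 0.02549739] [array([ 0.1,  0.6, -0.5]), array([-0.1,  0. , -0.2])] [0.69722481 0.2157307  0.35708576]
```

View pics/w2.png

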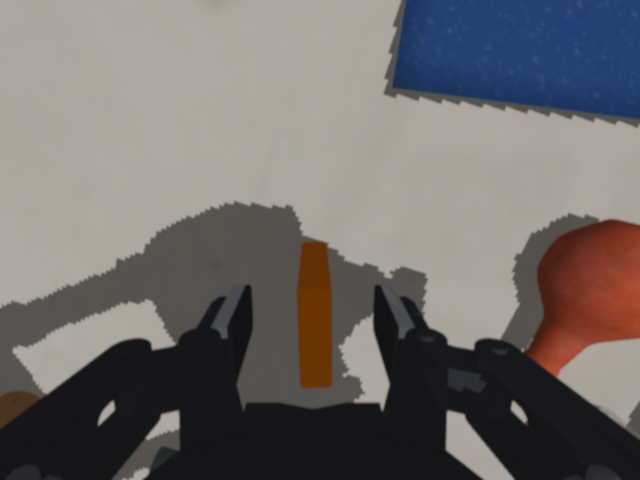

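The spacer's top (columns 298–332, rows 288–387) is centred between the fingers (inner edges 252 and 374). Closing.

Request:
{"op": "arm_command", "data": {
  "targets": "0 0 0 0 0 0 0;0 0 0 0 0 0 0;0 0 0 0 0 0 0;0 0 0 0 0 0 0;0 0 0 0 0 0 0;0 0 0 0 0 0 0;0 0 0 0 0 0 0;0 0 0 0 0 0 0",
  "newtons": 40
}}

```text
time: 2.75
tool_pos: [0.4918, 0.4118, 0.0276]
tcp_rot: [1.849, 2.54, 0.003]
wrist_force: [-1.6, -0.1, 6.0]
width: 0.133
```

Request:
{"op": "arm_command", "data": {
  "targets": "0 0 -30 0 0 0 0;0 0 -60 0 0 0 0;0 0 -90 0 0 0 0;0 0 -120 0 0 0 0;0 0 -120 0 0 0 0;0 0 -120 0 0 0 0"
}}

```text
time: 3.25
tool_pos: [0.4928, 0.4122, 0.1491]
tcp_rot: [1.848, 2.539, 0.008]
wrist_force: [-0.1, 0.0, -0.6]
width: 0.133
```

Run:
```python
from h import *
s=bot.read_state();print(s["time"],s["width"],s["tool_pos"],s["wrist_force"])
c,im,d=show("wrist","w3")
# jig seen from top: grey mask corners, and stop faces
for t,n in(("top0","top"),("scene0","scene")):
    z=np.load(f"pics/{t}.npz");c=cam(n);m=masks(z["im"])
    for k,zz in(("yellow",.030),("blue",.030)):
        for s_,cc,l in blobs(m[k],150):
            ys,xs=np.nonzero(l);Q=deppts(c,np.stack([xs,ys],1),z["d"])
            if not(0.5<np.median(Q[:,0])<0.65 and 0.05<np.median(Q[:,1])<.3):continue
            P=plane(c,np.stack([xs,ys],1),zz)[:,:2]*1000
            print(n,k,cv2.minAreaRect(P.astype(np.float32)))
print([x.round(1) for x in go([0.54,0.10,0.20],0)])
```

```text
3.25 0.1328859191890386 [0.49276686 0.41222533 0.14912829] [-0.08063453  0.04471419 -0.58306811]
top yellow ((582.04931640625, 225.32315063476562), (47.87824249267578, 46.513423919677734), 86.3328628540039)
top blue ((580.5655517578125, 126.21546173095703), (45.3596305847168, 36.7977180480957), 86.33136749267578)
scene yellow ((582.4464111328125, 226.55935668945312), (50.163211822509766, 49.9116325378418), 85.26670837402344)
scene blue ((579.67626953125, 125.68360900878906), (49.30610275268555, 35.57539367675781), 83.49209594726562)
[array([-311.1,  -49.3,  -53.4]), array([ 0.1, -0. , 17.9])]
```

View pics/w3.png

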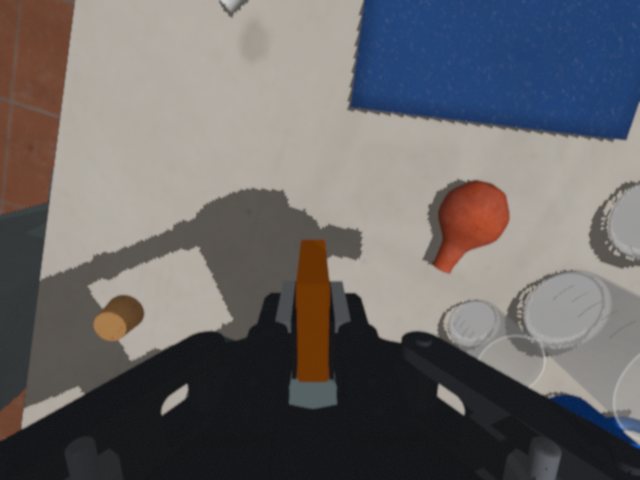

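Run:
```python
from h import *
print([x.round(1) for x in go([0.53,0.14,0.20],-4)])
```

```text
[array([-269.9,  -46.6,  -53.4]), array([ 0.1, -0. , 21.9])]
```

Request:
{"op": "arm_command", "data": {
  "targets": "-30 -6 -40 0 0 4 0;-60 -12 -53 0 0 8 0;-95 -18 -53 0 0 12 0;-130 -24 -53 0 0 15 0;-165 -30 -53 0 0 18 0;-200 -36 -53 0 0 22 0;-235 -42 -53 0 0 22 0;-255 -46 -53 0 0 22 0;-270 -47 -53 0 0 22 0;-270 -47 -53 0 0 22 0"
}}

```text
time: 4.13
tool_pos: [0.5283, 0.1366, 0.1966]
tcp_rot: [-2.302, -2.136, 0.007]
wrist_force: [-0.6, -0.4, -1.3]
width: 0.131
```

Request:
{"op": "arm_command", "data": {
  "targets": "0 0 0 0 0 0 0;0 0 0 0 0 0 0;0 0 0 0 0 0 0"
}}

```text
time: 4.38
tool_pos: [0.5288, 0.1407, 0.1983]
tcp_rot: [-2.297, -2.141, 0.002]
wrist_force: [-0.0, 0.6, -1.4]
width: 0.131
```

Run:
```python
from h import *
s=bot.read_state();print(s["time"],s["width"],s["tool_pos"],s["wrist_force"])
c,im,d=show("wrist","w4")
```

```text
4.3833 0.13112555293791953 [0.52877496 0.14068246 0.19830332] [-0.04484838  0.59553712 -1.42001247]
```

View pics/w4.png

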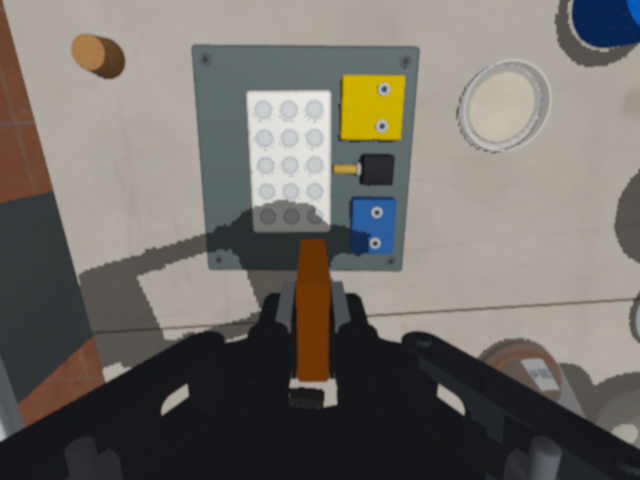

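The view has everything: tile (248–331, 91–232), yellow stop (341–405, 74–140), blue stop (351–395, 198–254), plunger (333–360, 169), bed corners at about (193,45) and (418,47), and the held spacer at (297–330, 240–380).

```bash
cat > jig.py <<'E'
from h import *
def edge_line(c,im,mask,z,side):
    pass
def rect_from(c,m,z,dep=None,zmin=None):
    cs,_=cv2.findContours(m,cv2.RETR_EXTERNAL,cv2.CHAIN_APPROX_NONE); k=max(cs,key=cv2.contourArea)
    P=plane(c,k[:,0,:],z)[:,:2]*1000
    return cv2.minAreaRect(P.astype(np.float32)),P
E
python3 - <<'E'
from jig import *
c,im,d=load("w4")
h=cv2.cvtColor(im,cv2.COLOR_BGR2HSV)
Z=deppts(c,np.stack(np.meshgrid(np.arange(640),np.arange(480)),-1).reshape(-1,2),d)[:,2].reshape(480,640)
for nm,(u,v) in dict(bed=(225,150),tile=(270,120),yel=(360,90),blue=(365,225),table=(450,220),spt=(314,330)).items(): print(nm,Z[v-2:v+3,u-2:u+3].mean().round(4))
roi=np.zeros((480,640),np.uint8);roi[30:285,180:440]=255
M=dict(yellow=cv2.inRange(h,(18,130,90),(34,255,255)),blue=cv2.inRange(h,(100,130,50),(122,255,255)))
M["tile"]=cv2.inRange(Z,.020,.029)&roi; M["tile"][:,337:]=0
for k in("yellow","blue"):
    M[k]&=roi; t=M[k]&cv2.inRange(Z,.0265,.05)
    for nm,m in((k,M[k]),(k+"_top",t)):
        m=cv2.morphologyEx(m,cv2.MORPH_CLOSE,np.ones((9,9),np.uint8)); r,P=rect_from(c,m,.030); print(nm,np.round(r[0],1),np.round(r[1],1),round(r[2],2))
m=cv2.morphologyEx(M["tile"],cv2.MORPH_CLOSE,np.ones((9,9),np.uint8)); r,P=rect_from(c,m,.026); print("tile",r,cv2.boundingRect(m))
m=cv2.inRange(h,(80,15,40),(115,90,140))
for r_ in (60,110,170,200,250): print(r_, "grey",h[r_,190:206,1],h[r_,390:422,1])
# bright edges tile vs bed
g=cv2.cvtColor(im,cv2.COLOR_BGR2GRAY)
for r_ in(100,150,200): print(g[r_,242:256],g[r_,326:345])
E
```

```text
bed 0.0116
tile 0.0258
yel 0.0296
blue 0.0422
table 0.0142
spt 0.2262
yellow [582.9 225.6] [49.7 50.5] 85.95
yellow_top [583.2 225.6] [49.7 49.7] 85.59
blue [580.8 127.4] [51.1 38.7] 85.57
blue_top [581.2 126.5] [49.4 37.8] 85.84
tile ((515.19091796875, 184.6126708984375), (118.65972137451172, 74.03935241699219), 86.39749145507812) (246, 91, 91, 142)
60 grey [19 19 10 17 27 29 26 26 25 26 26 23 23 17 11 15] [27 28 27 30 29 27 27 27 28 24 25 22 21 21 13 10 10 17 20 26 25 27 26 25
 25 27 26 22  6 20 21 22]
110 grey [21 21 20 21 20 19  8 20 27 26 26 29 26 27 26 27] [255 255 255 255 255 255 255 255 255 255 255 255 179  83  16  28  30  30
  28  28  28  30  31  20   8  20  23  22  22  22  22  22]
170 grey [22 22 22 23 22 22 22 22 20 21 16  7 26 30 27 27] [23 28 32 30 27 27 29 29 26 27 26 26 26 27 26 26 29 27 23  7 21 23 22 22
 22 22 22 22 21 22 21 21]
200 grey [21 22 22 22 22 19 19 21 21 21 21 21 19 11 23 31] [184 186 186 178 165 133  73  39  29  32  29  29  29  32  32  28  17  12
  19  21  21  22  21  21  22  22  22  22  21  22  22  22]
250 grey [25 29 22 28 25 28 25 25 25 28 22 25 27 27 27 22] [181 174 134  76  37  30  30  28  30  30  31  29  18  13  22  22  24  23
  24  25  25  23  23  23  23  23  23  22  22  22  22  22]
[103 103 103 111 146 186 209 219 223 224 224 224 224 224] [232 230 222 207 183 144 111 105 104 103 104 104 103  96  84  94 125 149
 160]
[101 101 101 101 100 103 117 153 189 209 218 221 221 221] [227 223 214 197 172 133 107 102 102 104 102 102 102 102 103 102 103 100
 102]
[ 98  99  98  98  99  98  98  99 106 135 174 198 211 217] [221 217 208 191 156 117 101  99  99  99  99 100  99  99  99  99  98  99
  98]
```

```bash
cat >> jig.py <<'E'
JO=np.array([0.5241,0.1804]); JY=np.radians(-4.1)
EX=np.array([np.cos(JY),np.sin(JY)]);EY=np.array([-EX[1],EX[0]])
def tojig(P): return np.stack([(P[:,:2]-JO)@EX,(P[:,:2]-JO)@EY],1)*1000
def fromjig(x,y): return JO+EX*x/1000+EY*y/1000
def cross(g,r,a,b):
    """subpixel half-level crossing along row r between cols a,b"""
    v=g[r,a:b].astype(float); t=(v[:3].mean()+v[-3:].mean())/2; k=np.nonzero((v[:-1]-t)*(v[1:]-t)<=0)[0][0]
    return a+k+(v[k]-t)/(v[k]-v[k+1]+1e-9)
E
python3 - <<'E'
from jig import *
c,im,d=load("w4"); g=cv2.cvtColor(im,cv2.COLOR_BGR2GRAY)
s=bot.read_state()
B=plane(c,[(cross(g,r,322,338),r) for r in(98,110,120,130,140,150,175,185,195)],.026);print("tile back",tojig(B).round(1).tolist())
F=plane(c,[(cross(g,r,240,258),r) for r in(98,110,120,130,140,150,175,185,195)],.026);print("front",tojig(F).round(1).tolist())
sat=cv2.cvtColor(im,cv2.COLOR_BGR2HSV)[...,1]; 
Y=plane(c,[(cross(sat,r,334,350),r) for r in(80,90,100,110,120,130)],.030);print("yellow front(top plane)",tojig(Y).round(1).tolist())
Y=plane(c,[(cross(sat,r,344,360),r) for r in(203,208,240,248)],.030);print("blue front(top plane)",tojig(Y).round(1).tolist())
Y=plane(c,[(cross(sat,r,396,411),r) for r in(80,90,100,110,120,130)],.030);print("yellow back",tojig(Y).round(1).tolist())
Y=plane(c,[(cross(sat,r,388,402),r) for r in(203,208,240,248)],.030);print("blue back",tojig(Y).round(1).tolist())
# bed left/right edges via sat min
for lo,hi,nm in((185,215,"bed front"),(397,424,"bed back")):
  print(nm,tojig(plane(c,[(lo+np.argmin(sat[r,lo:hi]),r) for r in(100,150,180,210)],.012)).round(1).tolist())
# spacer in tool frame
Rt=R.from_rotvec(s["tcp_rot"]).as_matrix()
H=cv2.cvtColor(im,cv2.COLOR_BGR2HSV);m=cv2.inRange(H,(4,170,60),(18,255,255));
for r in(245,260,275,290,310,330,350,370):
    xs=np.nonzero(m[r,285:345])[0]+285; print(r,xs.min(),xs.max(),H[r,(xs.min()+xs.max())//2,2])
for (u,v,zt) in((314.5,240,0.0276),(313,283,-.0284),(313,380,-.0284)):
    P=plane(c,[(u,v)],s["tool_pos"][2]-zt); print(u,v,((P-s["tool_pos"])@Rt*1000).round(1))
E
```

```text
tile back [[22.2, 57.3], [22.4, 48.1], [22.3, 40.3], [22.4, 32.3], [22.7, 24.3], [22.6, 16.1], [22.8, -4.9], [22.8, -13.5], [22.8, -22.2]]
front [[-46.3, 57.3], [-46.6, 48.0], [-46.3, 40.2], [-46.1, 32.2], [-46.4, 24.2], [-45.9, 16.0], [-45.9, -5.0], [-45.8, -13.6], [-45.9, -22.4]]
yellow front(top plane) [[30.4, 70.4], [30.2, 63.0], [30.3, 55.5], [30.0, 47.9], [30.0, 40.2], [30.1, 32.3]]
blue front(top plane) [[40.7, -28.5], [40.7, -33.0], [40.2, -62.1], [40.9, -69.6]]
yellow back [[80.6, 70.5], [80.6, 63.1], [80.5, 55.6], [80.5, 48.0], [80.4, 40.2], [80.4, 32.4]]
blue back [[80.0, -28.5], [80.1, -32.9], [79.9, -62.0], [80.0, -69.5]]
bed front [[-92.6, 56.8], [-92.8, 15.3], [-92.3, -11.1], [-92.8, -38.8]]
bed back [[94.8, 57.0], [94.6, 15.6], [93.9, -10.8], [94.1, -38.4]]
245 301 324 98
260 299 326 100
275 298 327 100
290 296 329 109
310 296 329 108
330 297 328 108
350 297 328 108
370 297 328 107
314.5 240 [[19.2  1.5 27.6]]
313 283 [[ 20.7   0.8 -28.4]]
313 380 [[-17.9   0.8 -28.4]]
```

Run:
```python
from jig import *
p=fromjig(31.4,-51.4); print(p,[x.round(1) for x in go([p[0],p[1],0.085],-4.1)])
```

```text
[0.55174467 0.12688652] [array([-12.3,  23.9, 113.5]), array([-0.1,  0. ,  0.1])]
```

Request:
{"op": "arm_command", "data": {
  "targets": "-12 24 0 0 0 0 0;-12 24 30 0 0 0 0;-12 24 60 0 0 0 0;-12 24 90 0 0 0 0;-12 24 113 0 0 0 0;-12 24 113 0 0 0 0;-12 24 113 0 0 0 0;-12 24 113 0 0 0 0"
}}

```text
time: 5.1
tool_pos: [0.5535, 0.127, 0.0876]
tcp_rot: [2.298, 2.141, 0.003]
wrist_force: [0.2, -0.2, 0.0]
width: 0.136
```

Run:
```python
from jig import *
s=bot.read_state(); p=fromjig(31.4,-51.4); print(s["time"],s["width"],s["tool_pos"],[x.round(1) for x in go([p[0],p[1],0.0396],-4.1)],s["wrist_force"])
c,im,d=show("wrist","w5"); 
c2,im2,d2=show("scene","s5"); cv2.imwrite("pics/s5c.png",cv2.resize(im2[180:330,220:420],None,fx=4,fy=4,interpolation=cv2.INTER_CUBIC))
```

```text
5.1 0.13574752957434713 [0.55353858 0.12699038 0.08764307] [array([-0.3, -1.9, 48. ]), array([ 0.1, -0. ,  0.1])] [ 0.19785133 -0.18759641  0.04584448]
```

View pics/w5.png

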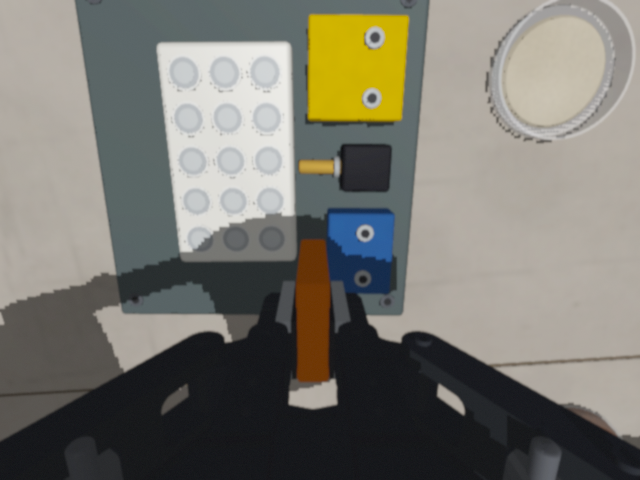

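View pics/s5c.png

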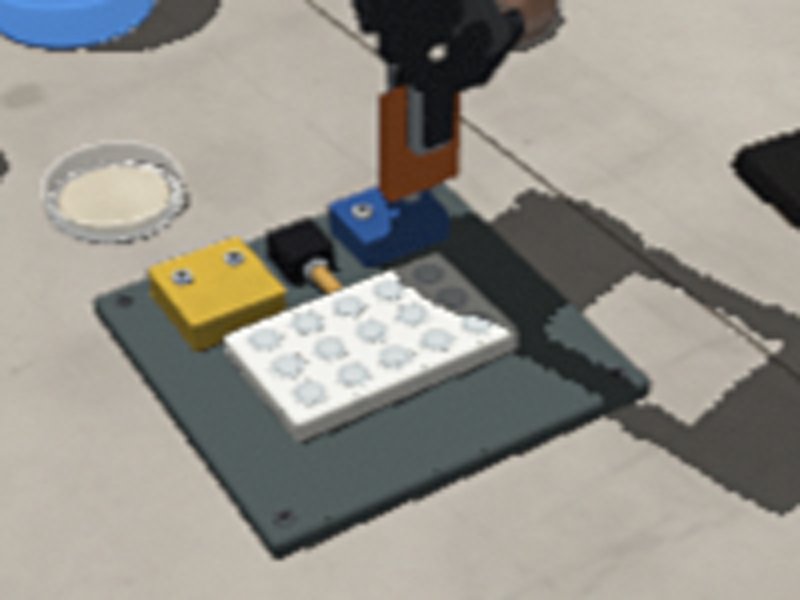

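Run:
```python
from jig import *
c,im,d=load("w5"); g=cv2.cvtColor(im,cv2.COLOR_BGR2GRAY);sat=cv2.cvtColor(im,cv2.COLOR_BGR2HSV)[...,1]
s=bot.read_state();print(s["tool_pos"])
print("tile back",tojig(plane(c,[(cross(g,r,285,303),r) for r in(60,100,140,185,205,250)],.026)).round(1).tolist())
print("yellow f",tojig(plane(c,[(cross(sat,r,300,318),r) for r in(40,60,80,100)],.030)).round(1).tolist())
print("blue f",tojig(plane(c,[(cross(sat,r,320,336),r) for r in(218,225,232)],.030)).round(1).tolist())
H=cv2.cvtColor(im,cv2.COLOR_BGR2HSV);m=cv2.inRange(H,(4,170,60),(18,255,255))
for r in(242,246,250,256): print(r,np.nonzero(m[r,285:345])[0][[0,-1]]+285)
fz=s["tool_pos"][2]-.0276
print("spacer foot edge",fz,tojig(plane(c,[(301,241),(325,241),(313,241)],fz)).round(1).tolist())
print("spacer top",tojig(plane(c,[(296.5,300),(329.5,300),(296.5,380),(329,380)],fz+.056)).round(1).tolist())
```

```text
[0.55451166 0.12689613 0.08877913]
tile back [[22.6, 54.4], [22.7, 35.1], [22.9, 14.7], [23.2, -9.8], [23.1, -21.2], [24.1, -48.3]]
yellow f [[31.3, 62.8], [31.4, 53.7], [30.9, 44.4], [31.1, 34.8]]
blue f [[41.8, -27.9], [41.7, -32.0], [41.6, -36.1]]
242 [301 324]
246 [301 324]
250 [300 325]
256 [299 325]
spacer foot edge 0.06117912719203043 [[28.3, -32.1], [40.0, -32.1], [34.1, -32.1]]
spacer top [[28.4, -36.2], [39.6, -36.2], [28.0, -68.2], [39.9, -68.2]]
```

Request:
{"op": "arm_command", "data": {
  "targets": "1 -2 0 0 0 0 0;1 -2 10 0 0 0 0;1 -2 20 0 0 0 0;1 -2 27 0 0 0 0;1 -2 32 0 0 0 0;1 -2 34 0 0 0 0;1 -2 34 0 0 0 0;1 -2 34 0 0 0 0"
}}

```text
time: 5.87
tool_pos: [0.5504, 0.1273, 0.0519]
tcp_rot: [-2.299, -2.14, 0.001]
wrist_force: [0.2, -0.1, -1.6]
width: 0.126
```

Run:
```python
from jig import *
c,im,d=show("wrist","w6");c2,im2,d2=show("scene","s6"); cv2.imwrite("pics/s6c.png",cv2.resize(im2[180:330,220:420],None,fx=4,fy=4,interpolation=cv2.INTER_CUBIC))
s=bot.read_state(); print(s["time"],s["tool_pos"],s["wrist_force"],tojig(s["tool_pos"][None]))
```

```text
5.9667 [0.55090356 0.12737114 0.0525033 ] [ 0.10965836 -0.4056816  -0.39740949] [[ 30.52639281 -50.97676186]]
```

View pics/w6.png

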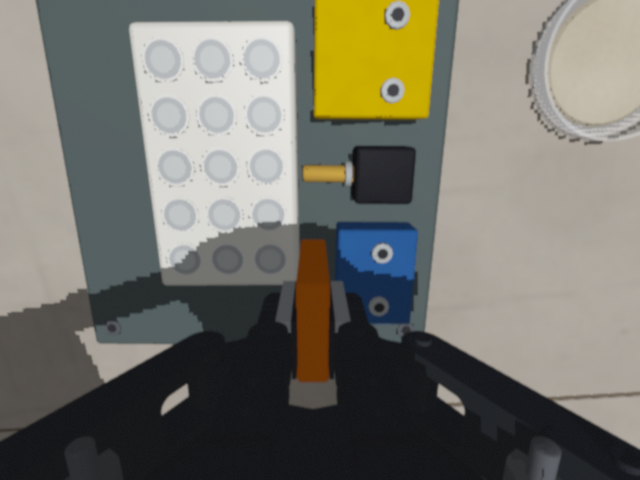

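View pics/s6c.png

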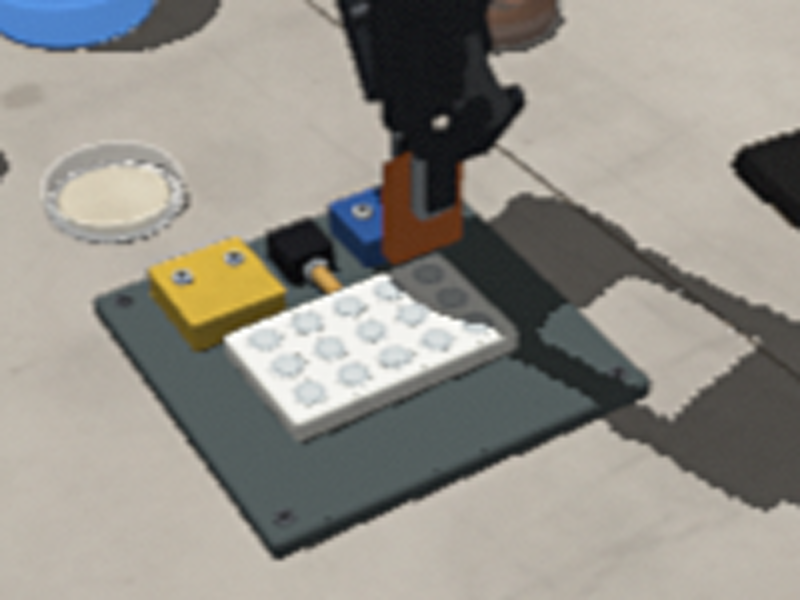

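Run:
```python
from jig import *
c,im,d=load("w6"); g=cv2.cvtColor(im,cv2.COLOR_BGR2GRAY);sat=cv2.cvtColor(im,cv2.COLOR_BGR2HSV)[...,1]
for r in(60,140,240,250,262): print(r,g[r,290:312])
for r in(232,240): print(r,sat[r,320:345])
fz=.0249
H=cv2.cvtColor(im,cv2.COLOR_BGR2HSV);m=cv2.inRange(H,(4,170,60),(18,255,255))
for r in(242,246,250,256): print(r,np.nonzero(m[r,285:345])[0][[0,-1]]+285)
print(tojig(plane(c,[(298.5,240),(298.8,262)],.026)).round(1),tojig(plane(c,[(336.5,240)],.030)).round(1),tojig(plane(c,[(301,241),(325,241)],fz)).round(1))
```

```text
60 [210 204 194 178 153 125 106  99  98  97  99  98  98  99  98  98  98  98
  99  97  87  66]
140 [219 210 204 199 189 168 139 112  99  96  96  97  96  96  96  96  96  96
  97  96  95  96]
240 [118 117 117 114 114 112 110 107  96  74  56  54  55  58  59  59  59  58
  59  58  58  57]
250 [118 116 117 115 114 112 111 107  99  83  67  59  58  58  58  59  59  59
  58  59  59  59]
262 [117 116 115 115 113 112 111 103  87  68  61  59  58  59  58  59  59  59
  60  58  59  59]
232 [ 28  33  28  27  33  33  33  33  33  28  33  28  33  28  33  80 146 184
 184 184 182 186 180 184 184]
240 [206 206 199 184 148  76  11  39  28  39  33  33  38  34  38  85 144 180
 184 184 186 184 183 184 185]
242 [301 324]
246 [301 325]
250 [301 325]
256 [300 326]
[[ 23.9 -31.4]
 [ 24.  -42.7]] [[ 42.1 -30.2]] [[ 25.1 -32.2]
 [ 36.8 -32.2]]
```

Request:
{"op": "arm_command", "data": {
  "targets": "0 2 0 0 0 0 0;0 2 2 0 0 0 0;0 2 5 0 0 0 0;0 2 8 0 0 0 0;0 2 10 0 0 0 0;0 2 12 0 0 0 0;0 2 12 0 0 0 0;0 2 12 0 0 0 0"
}}

```text
time: 6.63
tool_pos: [0.5524, 0.1272, 0.0401]
tcp_rot: [-2.299, -2.141, 0.001]
wrist_force: [0.4, -0.7, -1.1]
width: 0.133
```

Run:
```python
from jig import *
c,im,d=show("wrist","w7")
s=bot.read_state(); print(s["time"],s["tool_pos"],s["wrist_force"],tojig(s["tool_pos"][None]))
```

```text
6.6833 [0.5525609  0.12718691 0.04020445] [-0.42817177 -0.23705793 -1.3052405 ] [[ 32.19266256 -51.04202245]]
```

View pics/w7.png

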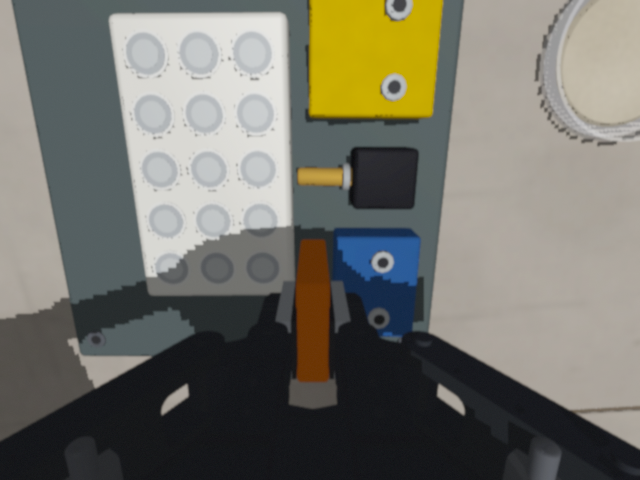

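The spacer's foot is now between the tile's back edge (column 293) and the blue stop (column 334), with room either side. Lowering to contact.

Request:
{"op": "arm_command", "data": {
  "targets": "0 0 0.5 0 0 0 0;0 0 1 0 0 0 0;0 0 1 0 0 0 0;0 0 1 0 0 0 0"
}}

```text
time: 7.02
tool_pos: [0.5527, 0.1272, 0.0396]
tcp_rot: [2.299, 2.141, 0.0]
wrist_force: [-1.4, -1.0, 2.5]
width: 0.135
```

Request:
{"op": "arm_command", "data": {
  "targets": "0 0 0.5 0 0 0 0;0 0 0.5 0 0 0 0.2;0 0 0.5 0 0 0 0.3;0 0 0.5 0 0 0 0.4;0 0 0.5 0 0 0 0.4;0 0 0.5 0 0 0 0.4"
}}

```text
time: 7.52
tool_pos: [0.5525, 0.1272, 0.0386]
tcp_rot: [-2.299, -2.141, 0.0]
wrist_force: [0.4, -0.4, -0.6]
width: 0.399
```

Run:
```python
from jig import *
c,im,d=show("wrist","w8");c2,im2,d2=show("scene","s8"); cv2.imwrite("pics/s8c.png",cv2.resize(im2[180:330,220:420],None,fx=4,fy=4,interpolation=cv2.INTER_CUBIC))
s=bot.read_state(); print(s["time"],s["tool_pos"],s["width"],s["wrist_force"],tojig(s["tool_pos"][None]))
```

```text
7.6167 [0.55255302 0.12717558 0.03863724] 0.4005118186396873 [ 0.24829301 -0.20060816  0.28299192] [[ 32.18560888 -51.05388658]]
```

View pics/w8.png

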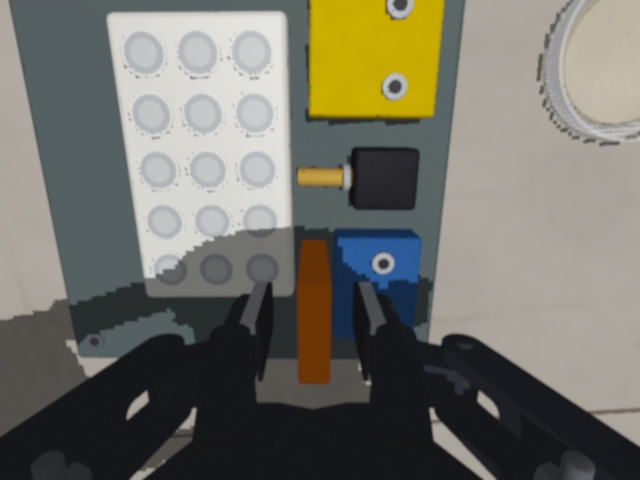

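View pics/s8c.png

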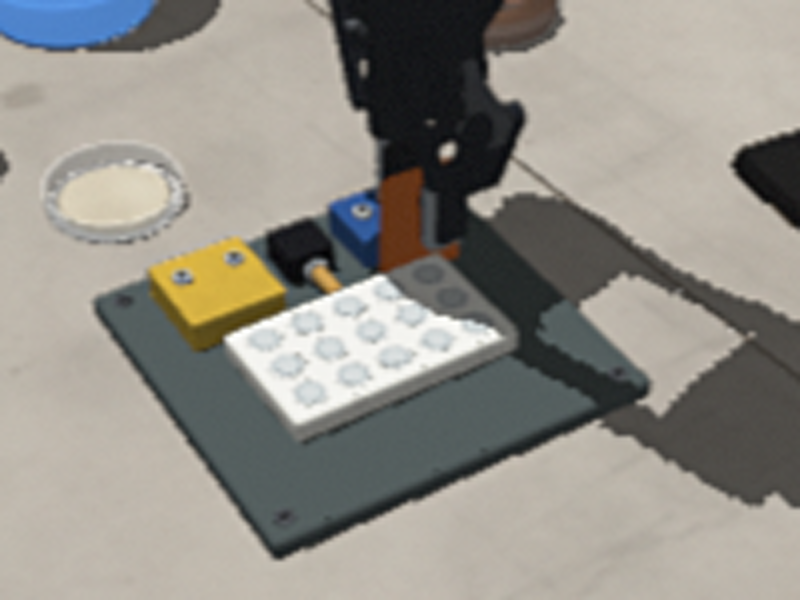

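The spacer stands free and upright in the gap (wrist view: spacer columns 299–332, fingers 255/370 apart on both sides), and the tile is unmoved. Rising straight up.

Request:
{"op": "arm_command", "data": {
  "targets": "0 0 -10 0 0 0 0.4;0 0 -25 0 0 0 0.4;0 0 -45 0 0 0 0.4;0 0 -70 0 0 0 0.4;0 0 -95 0 0 0 0.4;0 0 -110 0 0 0 0.4;0 0 -110 0 0 0 0.4;0 0 -110 0 0 0 0.4"
}}

```text
time: 8.28
tool_pos: [0.5536, 0.1274, 0.1505]
tcp_rot: [2.298, 2.14, 0.004]
wrist_force: [-0.4, -0.9, -1.5]
width: 0.404
```

```bash
cat >> jig.py <<'E'
PUSH=np.array([[1.,0,0],[0,-1,0],[0,0,-1]])
E
python3 - <<'E'
from jig import *
c,im,d=show("wrist","w9")
s=bot.read_state(); print(s["time"],s["tool_pos"],s["q"].round(2))
p=fromjig(-75,0); print(p,[x.round(1) for x in go([p[0],p[1],0.13],-4.1,PUSH)])
E
```

```text
8.3333 [0.55245576 0.12715066 0.14885948] [ 0.18  0.13  1.92 -0.    1.09  0.25]
[0.44929194 0.18576231] [array([  51.1, -107.1,   18.8]), array([ 0., -0., 90.])]
```

View pics/w9.png

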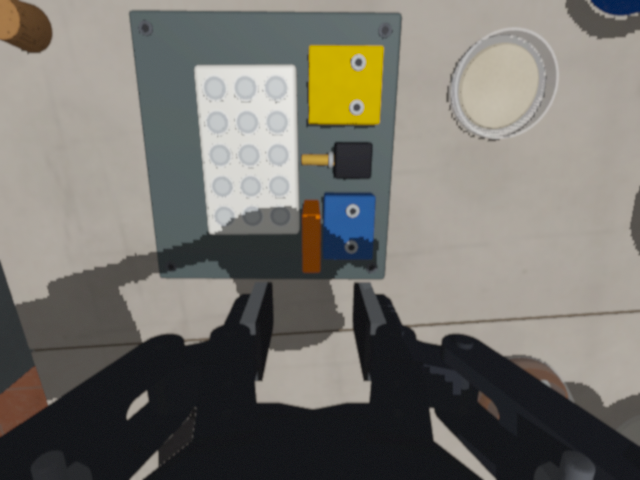

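The spacer stands at (303–322, 200–272), squarely before the blue stop, and the tile hasn't moved. Next: go in front of the plate, turn 90°, and shut the fingers.

Request:
{"op": "arm_command", "data": {
  "targets": "10 -15 0 0 0 7 0;20 -35 0 0 0 14 0;30 -55 0 0 0 21 0;40 -75 0 0 0 28 0;50 -95 0 0 0 35 0;51 -107 0 0 0 42 0;51 -107 5 0 0 49 0;51 -107 10 0 0 56 0;51 -107 15 0 0 63 0;51 -107 19 0 0 70 0"
}}

```text
time: 9.17
tool_pos: [0.4477, 0.1852, 0.1274]
tcp_rot: [3.112, 0.426, -0.006]
wrist_force: [0.6, -0.4, 0.1]
width: 0.001
```

Request:
{"op": "arm_command", "data": {
  "targets": "0 0 0 0 0 7 0;0 0 0 0 0 14 0;0 0 0 0 0 20 0;0 0 0 0 0 20 0;0 0 0 0 0 20 0;0 0 0 0 0 20 0"
}}

```text
time: 9.67
tool_pos: [0.4487, 0.1854, 0.1288]
tcp_rot: [3.139, -0.108, -0.003]
wrist_force: [0.5, -0.1, 0.6]
width: 0.002
```

Run:
```python
from jig import *
c,im,d=show("wrist","w10")
s=bot.read_state(); print(s["time"],s["tool_pos"],s["q"].round(2),s["width"],tojig(s["tool_pos"][None]))
p=fromjig(-75,0); print(p,[x.round(1) for x in go([p[0],p[1],0.016],-4.1,PUSH)])
```

```text
9.7167 [0.44897873 0.18548796 0.12904384] [ 0.34 -0.    2.1  -0.    1.04  1.98] -0.0034061025941529064 [[-75.29279538  -0.29603868]]
[0.44929194 0.18576231] [array([  0.4,  -0.4, 113. ]), array([0. , 0.1, 0.1])]
```

View pics/w10.png

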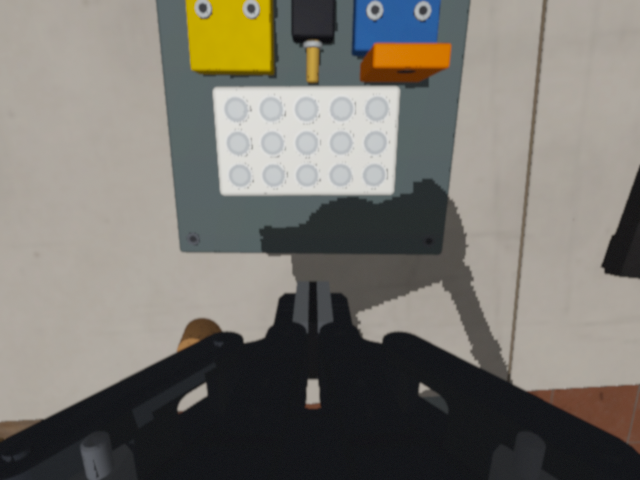

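The shut fingers are in front of the plate (tips at (313,285)); the plate is at rows 86–195, yellow stop, plunger and spacer behind it, cork off to the left at (200,335). Descending.

Request:
{"op": "arm_command", "data": {
  "targets": "0 0 30 0 0 0 0;0 0 60 0 0 0 0;0 0 85 0 0 0 0;0 0 98 0 0 0 0;0 0 105 0 0 0 0;0 0 110 0 0 0 0;0 0 112 0 0 0 0;0 0 112 0 0 0 0;0 0 112 0 0 0 0;0 0 112 0 0 0 0"
}}

```text
time: 10.55
tool_pos: [0.4506, 0.1861, 0.0189]
tcp_rot: [-3.139, 0.112, -0.003]
wrist_force: [-0.1, -0.4, -0.2]
width: 0.003
```

Run:
```python
from jig import *
c,im,d=show("wrist","w11")
s=bot.read_state(); print(s["time"],s["tool_pos"],s["wrist_force"],tojig(s["tool_pos"][None]))
p=fromjig(-75,0); print(p,[x.round(2) for x in go([p[0],p[1],0.016],-4.1,PUSH)])
```

```text
10.6 [0.45047321 0.18603238 0.01885019] [1.07386977 0.56683042 0.40736766] [[-73.84106584   0.35383968]]
[0.44929194 0.18576231] [array([-1.16,  0.36,  2.85]), array([-0.05, -0.11,  0.02])]
```

View pics/w11.png

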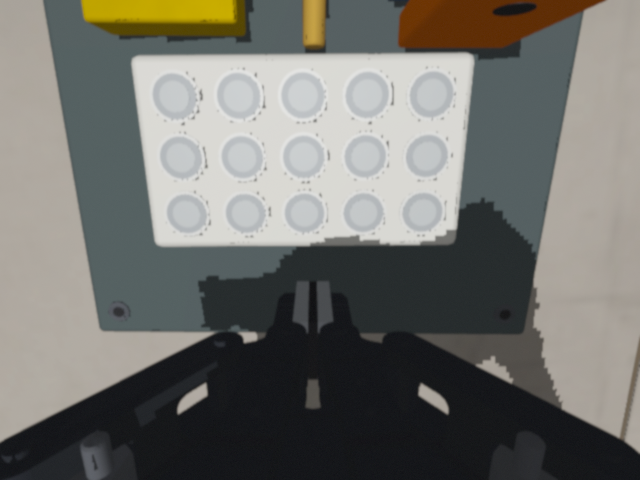

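Request:
{"op": "arm_command", "data": {
  "targets": "3 0 2 0 0 0 0;6 0 2 0 0 0 0;9 0 2 0 0 0 0;12 0 2 0 0 0 0;14 0 2 0 0 0 0;15 0 2 0 0 0 0;15 0 2 0 0 0 0;15 0 2 0 0 0 0"
}}

```text
time: 11.27
tool_pos: [0.4645, 0.1846, 0.0157]
tcp_rot: [3.14, -0.112, -0.0]
wrist_force: [0.3, 0.9, 0.3]
width: 0.0
```

Request:
{"op": "arm_command", "data": {
  "targets": "0.5 0 0 0 0 0 0;1 0 0 0 0 0 0;1.5 0 0 0 0 0 0;2 0 0 0 0 0 0;2.5 0 0 0 0 0 0;3 0 0 0 0 0 0;3 0 0 0 0 0 0"
}}

```text
time: 11.85
tool_pos: [0.4672, 0.1843, 0.0157]
tcp_rot: [3.139, -0.112, -0.001]
wrist_force: [-1.8, 1.1, 1.3]
width: 0.002
```

Run:
```python
from jig import *
c,im,d=show("wrist","w12")
s=bot.read_state(); print(s["time"],s["tool_pos"],s["wrist_force"],tojig(s["tool_pos"][None]))
```

```text
11.9 [0.46721643 0.1843319  0.01566283] [-2.19899776 -0.85951305  1.08300826] [[-57.0191183   -0.14518908]]
```

View pics/w12.png

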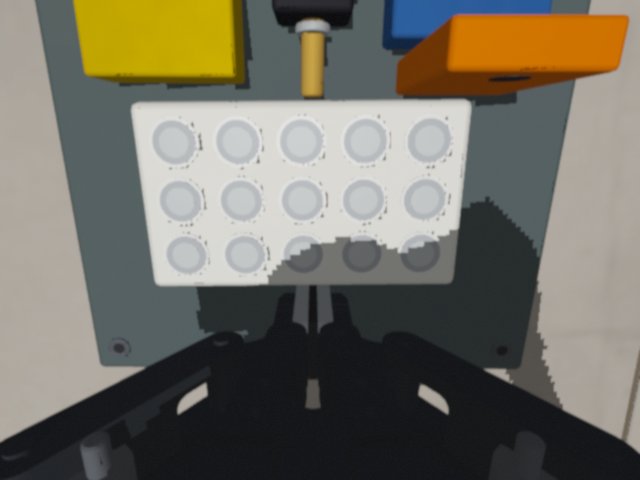

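The fingers now touch the plate's front edge (row 285) and the force shows about 2 N. Pushing on slowly.

Request:
{"op": "arm_command", "data": {
  "targets": "0.5 0 0 0 0 0 0;1 0 0 0 0 0 0;1.5 0 0 0 0 0 0;2 0 0 0 0 0 0;2.5 0 0 0 0 0 0;3 0 0 0 0 0 0;3.5 0 0 0 0 0 0;4 0 0 0 0 0 0;4 0 0 0 0 0 0"
}}

```text
time: 12.65
tool_pos: [0.4694, 0.184, 0.0155]
tcp_rot: [3.139, -0.113, -0.007]
wrist_force: [-7.7, 0.9, 5.2]
width: -0.001
```

Run:
```python
from jig import *
c,im,d=show("wrist","w13")
s=bot.read_state(); print(s["time"],s["tool_pos"],s["wrist_force"],s["torque"],tojig(s["tool_pos"][None]))
```

```text
12.7 [0.4694146  0.18401149 0.01549638] [-8.211097    0.93198104  5.91719757] [0.20222826 1.2424214  0.08375605] [[-54.8036562   -0.30762326]]
```

View pics/w13.png

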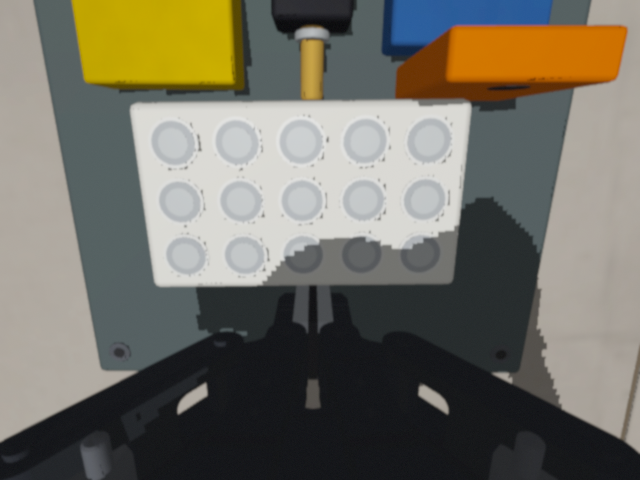

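Request:
{"op": "arm_command", "data": {
  "targets": "0.5 0 -0.5 0 0 0 0;1 0 -1 0 0 0 0;1.5 0 -1 0 0 0 0;2 0 -1 0 0 0 0;2.5 0 -1 0 0 0 0;3 0 -1 0 0 0 0;3.5 0 -1 0 0 0 0;4 0 -1 0 0 0 0;4 0 -1 0 0 0 0"
}}

```text
time: 13.45
tool_pos: [0.4724, 0.1834, 0.0156]
tcp_rot: [3.138, -0.113, -0.01]
wrist_force: [-8.1, 1.4, 2.0]
width: -0.004
```

Run:
```python
from jig import *
c,im,d=show("wrist","w14")
s=bot.read_state(); print(s["time"],s["tool_pos"],s["wrist_force"],s["torque"],tojig(s["tool_pos"][None]))
```

```text
13.5 [0.47230961 0.18342467 0.01559288] [-9.13115715  1.48463232  2.08982615] [0.26310977 1.31965045 0.00669692] [[-51.87410804  -0.68594998]]
```

View pics/w14.png

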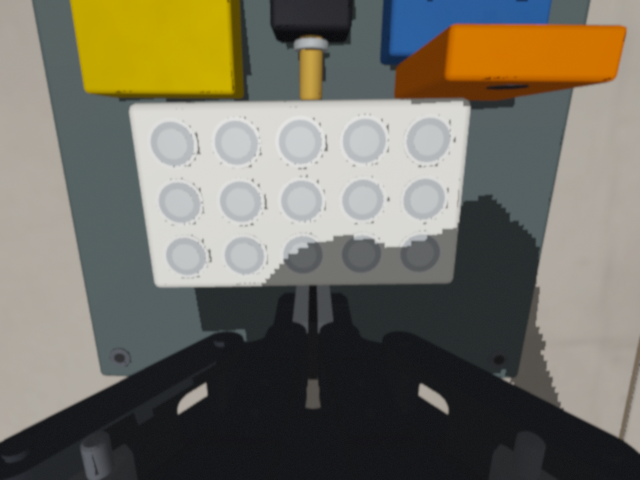

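Request:
{"op": "arm_command", "data": {
  "targets": "0.5 0 -0.3 0 0 0 0;1 0 -0.5 0 0 0 0;1.5 0 -0.5 0 0 0 0;2 0 -0.5 0 0 0 0;2.5 0 -0.5 0 0 0 0;3 0 -0.5 0 0 0 0;3.5 0 -0.5 0 0 0 0;4 0 -0.5 0 0 0 0;4 0 -0.5 0 0 0 0"
}}

```text
time: 14.25
tool_pos: [0.4726, 0.1835, 0.0156]
tcp_rot: [3.138, -0.114, -0.021]
wrist_force: [-17.9, 4.4, 9.6]
width: 0.001
```

Run:
```python
from jig import *
c,im,d=show("wrist","w15")
s=bot.read_state(); print(s["time"],s["tool_pos"],s["wrist_force"],s["torque"],tojig(s["tool_pos"][None]))
```

```text
14.3 [0.47268962 0.18353336 0.01563603] [-16.69105731   4.59272614   9.50657521] [0.76090035 2.825685   0.08724776] [[-51.50283919  -0.55036761]]
```

View pics/w15.png

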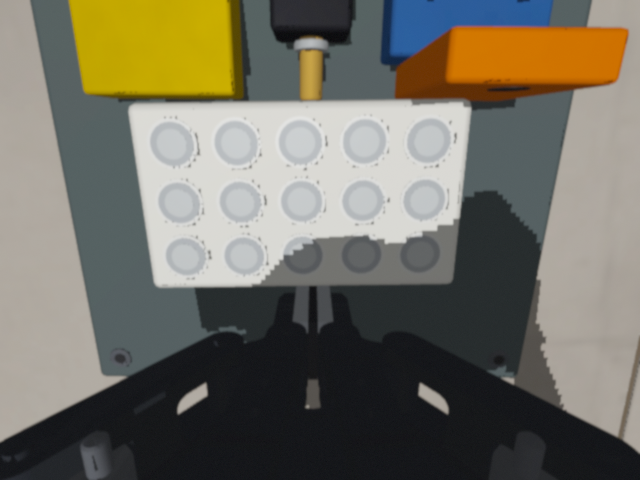

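Run:
```python
from jig import *
c,im,d=load("w15")
cv2.imwrite("pics/w15z.png",cv2.resize(im[50:150,60:480],(0,0),fx=1.9,fy=4,interpolation=cv2.INTER_CUBIC))
g=cv2.cvtColor(im,cv2.COLOR_BGR2GRAY);H=cv2.cvtColor(im,cv2.COLOR_BGR2HSV)
for u in(150,200,230,410,440): print(u,g[82:112,u].tolist(),H[82:104,u,1].tolist())
print("tile back",tojig(plane(c,[(150,102),(230,101),(440,101)],.026)).round(1).tolist())
```

```text
150 [159, 158, 159, 158, 158, 158, 159, 158, 155, 149, 141, 129, 111, 88, 73, 68, 69, 75, 87, 101, 123, 153, 178, 193, 200, 204, 207, 211, 215, 217] [255, 255, 255, 255, 255, 255, 255, 255, 255, 255, 255, 255, 255, 255, 239, 206, 114, 23, 25, 22, 8, 7]
200 [161, 161, 161, 161, 161, 160, 160, 159, 158, 152, 139, 122, 104, 88, 74, 66, 62, 55, 59, 85, 125, 162, 186, 197, 202, 206, 210, 213, 216, 218] [255, 255, 255, 255, 255, 255, 255, 255, 255, 255, 255, 255, 255, 255, 250, 237, 177, 96, 13, 6, 8, 9]
230 [145, 145, 146, 149, 154, 155, 155, 155, 155, 151, 144, 134, 118, 97, 76, 68, 73, 83, 100, 127, 156, 180, 193, 200, 204, 208, 211, 214, 217, 218] [255, 255, 255, 255, 255, 255, 255, 255, 255, 255, 255, 255, 255, 255, 250, 222, 126, 39, 13, 6, 7, 8]
410 [64, 64, 64, 64, 65, 65, 64, 65, 63, 62, 62, 60, 58, 57, 58, 63, 87, 120, 152, 175, 189, 198, 201, 203, 207, 213, 216, 216, 217, 217] [243, 243, 248, 250, 243, 243, 253, 246, 243, 245, 240, 245, 245, 250, 231, 193, 99, 38, 13, 9, 8, 8]
440 [62, 62, 61, 57, 57, 57, 56, 56, 55, 57, 57, 57, 56, 57, 57, 63, 79, 96, 108, 117, 138, 174, 199, 209, 213, 215, 217, 217, 217, 217] [233, 233, 232, 250, 244, 231, 242, 242, 252, 234, 228, 244, 236, 231, 236, 189, 114, 51, 21, 9, 9, 7]
tile back [[29.2, 54.4], [29.5, 27.2], [29.5, -44.0]]
```

View pics/w15z.png

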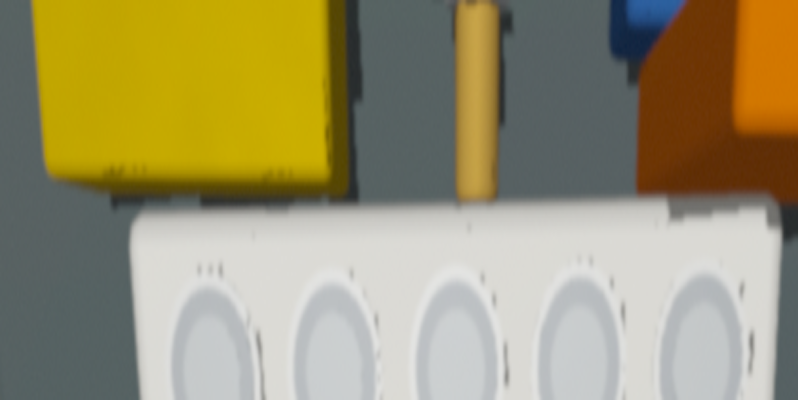

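The plate is not quite home: bed is still visible between the yellow stop and the plate's back edge (rows 96–101), and the plate stopped at 17 N because the fingertip is also pressing down about 9 N. I'll unload it vertically while pushing on.

Request:
{"op": "arm_command", "data": {
  "targets": "0 0 -0.5 0 0 0 0;0 0 -1 0 0 0 0;0 0 -1.5 0 0 0 0;0 0 -2 0 0 0 0;0 0 -2 0 0 0 0;0 0 -2 0 0 0 0"
}}

```text
time: 14.8
tool_pos: [0.473, 0.1839, 0.0166]
tcp_rot: [3.139, -0.114, -0.019]
wrist_force: [-13.5, 7.4, -1.5]
width: 0.001
```

Request:
{"op": "arm_command", "data": {
  "targets": "0.5 0 -0.3 0 0 0 0;1 0 -0.6 0 0 0 0;1.5 0 -1 0 0 0 0;2 0 -1.3 0 0 0 0;2 0 -1.3 0 0 0 0;2 0 -1.3 0 0 0 0"
}}

```text
time: 15.3
tool_pos: [0.4732, 0.184, 0.0172]
tcp_rot: [3.139, -0.115, -0.025]
wrist_force: [-16.3, 8.9, -1.7]
width: 0.001
```

Run:
```python
from jig import *
c,im,d=show("wrist","w16")
s=bot.read_state(); print(s["time"],s["tool_pos"],s["wrist_force"],s["torque"],tojig(s["tool_pos"][None]),R.from_rotvec(s["tcp_rot"]).as_matrix().round(3))
cv2.imwrite("pics/w16z.png",cv2.resize(im[50:150,60:480],(0,0),fx=1.9,fy=4,interpolation=cv2.INTER_CUBIC))
```

```text
15.35 [0.47315753 0.18396363 0.01719021] [-15.52249046   9.35228899  -0.57013982] [1.59561393 2.73778203 0.09059673] [[-51.06688937  -0.08775162]] [[ 0.997 -0.073 -0.016]
 [-0.073 -0.997 -0.   ]
 [-0.016  0.001 -1.   ]]
```

View pics/w16z.png

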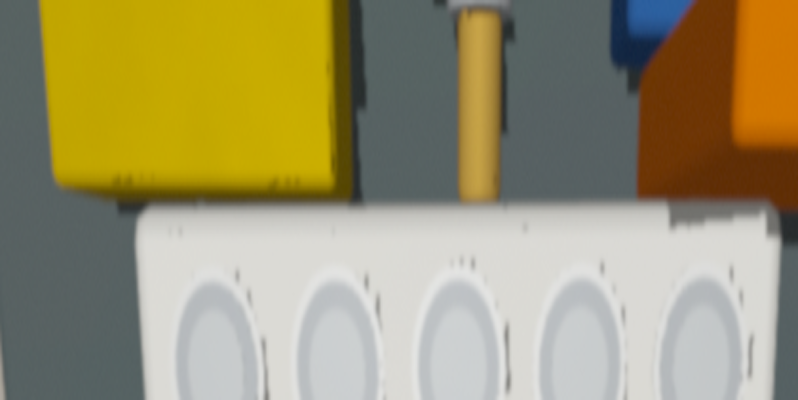

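Now the plate looks square, with its back edge meeting the yellow face (zoom row ~200), but there is 9 N sideways force. I'll relieve that and press a bit harder to see if anything still moves.

Request:
{"op": "arm_command", "data": {
  "targets": "0 -0.5 0 0 0 0 0;0.5 -1 0 0 0 0 0;1 -1 -0.3 0 0 0 0;1.5 -1 -0.5 0 0 0 0;2 -1 -0.8 0 0 0 0;2 -1 -0.8 0 0 0 0;2 -1 -0.8 0 0 0 0"
}}

```text
time: 15.93
tool_pos: [0.4736, 0.1845, 0.0173]
tcp_rot: [3.138, -0.115, -0.03]
wrist_force: [-19.4, 9.6, -1.4]
width: -0.007
```

Run:
```python
from jig import *
c,im,d=show("wrist","w17")
s=bot.read_state(); print(s["time"],s["tool_pos"],s["wrist_force"],s["torque"],tojig(s["tool_pos"][None]))
cv2.imwrite("pics/w17z.png",cv2.resize(im[50:150,60:480],(0,0),fx=1.9,fy=4,interpolation=cv2.INTER_CUBIC))
g=cv2.cvtColor(im,cv2.COLOR_BGR2GRAY)
def up(u,a=92,b=112): return cross(g.T,u,a,b)
for t in("w15","w16","w17"):
    c,im,d=load(t);g=cv2.cvtColor(im,cv2.COLOR_BGR2GRAY)
    F=[(u,cross(g.T,u,278,292)) for u in(170,200,230,260)]
    print(t,"front",tojig(plane(c,F,.026)).round(1).tolist())
    Bk=[]
    for u in(150,170,190,225,340,370,390):
        v=g[96:115,u].astype(float); k=np.nonzero(v>165)[0][0]; Bk.append((u,96+k-(v[k]-165)/max(v[k]-v[k-1],1)))
    print("  back",tojig(plane(c,Bk,.026)).round(1).tolist())
```

```text
15.9833 [0.47364992 0.18451445 0.01732295] [-18.67636871   9.23950364  -1.37585228] [1.55983329 3.14903901 0.02030495] [[-50.61513784   0.49686508]]
w15 front [[-39.2, 55.4], [-39.1, 43.6], [-39.1, 31.8], [-37.9, 20.0]]
  back [[28.7, 54.4], [28.8, 47.6], [28.9, 40.9], [29.0, 29.0], [29.5, -10.0], [29.6, -20.2], [29.7, -27.0]]
w16 front [[-38.7, 56.6], [-38.8, 44.6], [-38.8, 32.7], [-38.5, 20.7]]
  back [[29.7, 55.5], [29.7, 48.6], [29.8, 41.7], [29.8, 29.7], [29.9, -9.7], [30.0, -20.0], [30.0, -26.8]]
w17 front [[-37.9, 57.1], [-38.1, 45.2], [-38.2, 33.3], [-37.1, 21.3]]
  back [[30.6, 55.9], [30.3, 49.1], [30.4, 42.3], [30.5, 30.3], [30.3, -9.1], [30.2, -19.4], [30.2, -26.2]]
```

View pics/w17z.png

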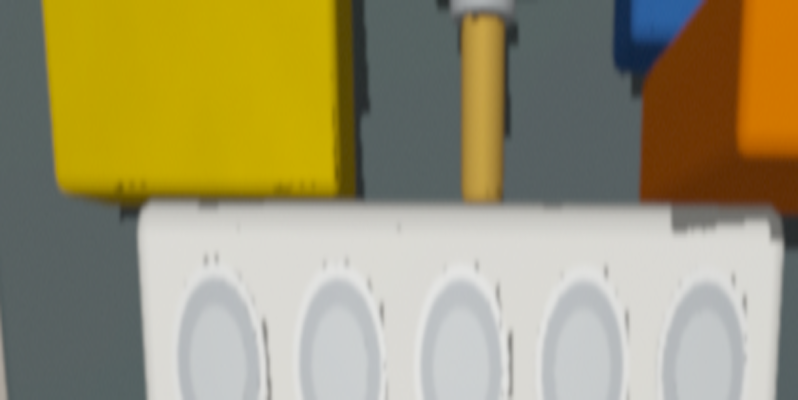

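Run:
```python
from jig import *
for t in("w11","w12","w13","w14","w15","w16","w17"):
    c,im,d=load(t);g=cv2.cvtColor(im,cv2.COLOR_BGR2GRAY);sat=cv2.cvtColor(im,cv2.COLOR_BGR2HSV)[...,1]
    L=tojig(plane(c,[(cross(g,r,128,165),r) for r in(150,180,200,225)],.026)).round(1)
    Rr=tojig(plane(c,[(cross(g,r,445,478),r) for r in(140,160,180)],.026)).round(1)
    Y=tojig(plane(c,[(cross(sat,r,70,100),r) for r in(20,)],.030)).round(1)
    print(t,"left",L.tolist(),"right",Rr.tolist(),"yel",Y.tolist())
```

```text
w11 left [[-9.3, 62.4], [-20.2, 62.2], [-27.7, 62.1], [-37.4, 62.1]] right [[-5.7, -54.9], [-12.8, -55.0], [-20.1, -54.9]] yel [[31.7, 73.6]]
w12 left [[7.6, 62.4], [-3.0, 62.2], [-10.3, 62.3], [-19.8, 62.1]] right [[11.1, -54.9], [4.2, -54.8], [-2.9, -54.8]] yel [[47.4, 73.9]]
w13 left [[9.9, 62.3], [-0.6, 62.2], [-8.0, 62.3], [-17.4, 62.0]] right [[13.3, -54.9], [6.5, -54.9], [-0.7, -54.8]] yel [[49.6, 73.9]]
w14 left [[12.9, 62.2], [2.3, 62.0], [-5.0, 62.0], [-14.4, 61.8]] right [[16.3, -55.0], [9.4, -54.9], [2.3, -55.0]] yel [[52.5, 73.8]]
w15 left [[13.3, 62.2], [2.8, 62.1], [-4.5, 62.1], [-14.0, 61.9]] right [[16.7, -55.0], [9.8, -54.9], [2.7, -55.0]] yel [[52.8, 73.7]]
w16 left [[13.8, 62.6], [3.2, 62.5], [-4.2, 62.7], [-13.8, 62.7]] right [[17.1, -55.0], [10.2, -54.9], [3.0, -55.0]] yel [[53.7, 73.9]]
w17 left [[14.3, 62.8], [3.6, 62.8], [-3.8, 63.1], [-13.4, 63.1]] right [[17.5, -54.8], [10.6, -54.7], [3.4, -54.7]] yel [[54.1, 73.9]]
```

The edges explain the side force: the spacer side went home first and the plate is swinging its yellow side in, carrying its front edge to +y and dragging the fingertip along. I'll follow it to +y and press slightly more.

Request:
{"op": "arm_command", "data": {
  "targets": "0 -0.5 0 0 0 0 0;0.3 -1 -0.2 0 0 0 0;0.6 -1.5 -0.3 0 0 0 0;1 -2 -0.4 0 0 0 0;1 -2 -0.4 0 0 0 0;1 -2 -0.4 0 0 0 0;1 -2 -0.4 0 0 0 0"
}}

```text
time: 16.57
tool_pos: [0.4736, 0.1847, 0.017]
tcp_rot: [3.135, -0.113, -0.033]
wrist_force: [-19.2, 3.2, -1.2]
width: 0.004
```

```bash
cat > chk.py <<'E'
import sys
from jig import *
t=sys.argv[1]
c,im,d=show("wrist",t); s=bot.read_state()
print(s["time"],s["tool_pos"].round(4),s["wrist_force"].round(1),s["torque"].round(2),tojig(s["tool_pos"][None]).round(2))
cv2.imwrite(f"pics/{t}z.png",cv2.resize(im[50:150,60:480],(0,0),fx=1.9,fy=4,interpolation=cv2.INTER_CUBIC))
g=cv2.cvtColor(im,cv2.COLOR_BGR2GRAY)
Bk=[]
for u in(150,170,190,225,340,370,390):
    v=g[96:115,u].astype(float); k=np.nonzero(v>165)[0][0]; Bk.append((u,96+k-(v[k]-165)/max(v[k]-v[k-1],1)))
print("  back",tojig(plane(c,Bk,.026)).round(1).tolist())
Yf=[]
for u in(95,110,130,150,170,190,210): 
    v=g[82:100,u].astype(float); k=np.nonzero(v<115)[0][0]; Yf.append((u,82+k-(115-v[k])/max(v[k-1]-v[k],1)))
print("  yellow face (z .026)",tojig(plane(c,Yf,.026)).round(1).tolist())
print("  left",tojig(plane(c,[(cross(g,r,128,165),r) for r in(150,180,200,225)],.026)).round(1).tolist())
E
python3 chk.py w18
```

```text
16.6167 [0.4736 0.1847 0.017 ] [-20.1   3.8  -1.4] [ 0.67  3.2  -0.02] [[-50.64   0.71]]
  back [[30.7, 55.9], [30.4, 49.1], [30.5, 42.3], [30.5, 30.4], [30.3, -8.8], [30.2, -19.0], [30.2, -25.9]]
  yellow face (z .026) [[31.8, 74.3], [31.8, 69.3], [32.1, 62.5], [31.7, 55.8], [31.7, 49.0], [31.7, 42.2], [31.8, 35.4]]
  left [[14.3, 62.7], [3.7, 62.8], [-3.7, 63.1], [-13.2, 63.0]]
```

View pics/w18z.png

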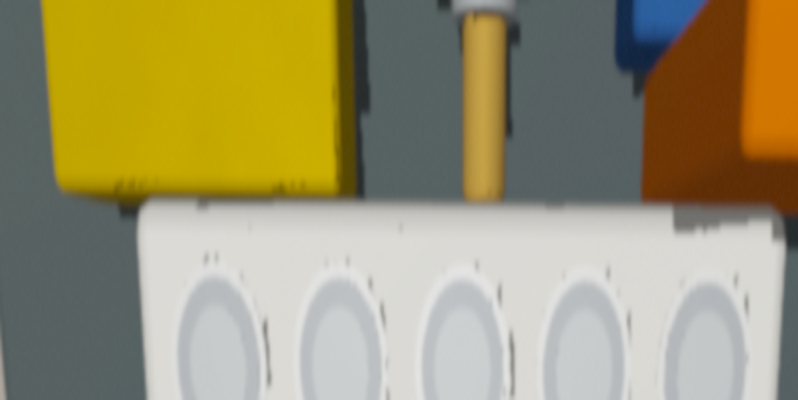

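Run:
```python
from jig import *
c,im,d=load("w18");g=cv2.cvtColor(im,cv2.COLOR_BGR2GRAY);H=cv2.cvtColor(im,cv2.COLOR_BGR2HSV);sat=H[...,1]
def fit(P,ax):
    a=np.polyfit(P[:,1-ax],P[:,ax],1); return np.degrees(np.arctan(a[0])).round(2),np.std(P[:,ax]-np.polyval(a,P[:,1-ax])).round(2)
# bed left edge (z .012): between bed and worktop
L=tojig(plane(c,[(cross(g,r,30 if r<200 else 60,75 if r<200 else 100),r) for r in range(110,300,10)],.012));print("bed left",fit(L,1))
B=[]
for u in range(160,405,6):
    v=g[95:115,u].astype(float);k=np.nonzero(v>165)[0][0];B.append((u,95+k-(v[k]-165)/max(v[k]-v[k-1],1)))
B=[b for b in B if not 285<b[0]<330]
P=tojig(plane(c,B,.026));print("tile back: dx/dy deg",fit(P,0),P[[0,5,-5,-1]].round(1).tolist())
F=[]
for u in range(165,270,5):F.append((u,cross(g.T,u,276,294)))
P=tojig(plane(c,F,.026));print("front",fit(P,0))
P=tojig(plane(c,[(cross(g,r,128,165),r) for r in range(120,265,5)],.026));print("tile left dy/dx",fit(P,1))
Y=[]
for u in range(95,215,5):
    v=g[80:100,u].astype(float);k=np.nonzero(v<115)[0][0];Y.append((u,80+k-(115-v[k])/max(v[k-1]-v[k],1)))
P=tojig(plane(c,Y,.030));print("yellow",fit(P,0),P[0],P[-1])
# spacer foot left-bottom edge & blue bottom edge
for r in range(60,102,4): print(r,[(int(h),int(s_),int(v)) for h,s_,v in H[r,388:402:2]])
c2,im2,d2=show("scene","s18"); cv2.imwrite("pics/s18c.png",cv2.resize(im2[180:330,220:420],None,fx=4,fy=4,interpolation=cv2.INTER_CUBIC))
```

```text
bed left (np.float64(-0.4), np.float64(0.02))
tile back: dx/dy deg (np.float64(0.27), np.float64(0.07)) [[30.6, 52.5], [30.5, 42.3], [30.2, -21.1], [30.1, -29.3]]
front (np.float64(-0.44), np.float64(0.28))
tile left dy/dx (np.float64(-0.77), np.float64(0.06))
yellow (np.float64(0.28), np.float64(0.11)) [31.54415581 72.12677807] [31.58681155 34.3746546 ]
60 [(108, 181, 72), (108, 178, 70), (107, 186, 70), (108, 183, 82), (108, 186, 93), (108, 181, 96), (108, 186, 96)]
64 [(107, 185, 66), (108, 182, 66), (107, 190, 63), (108, 183, 64), (108, 183, 64), (107, 177, 65), (108, 195, 64)]
68 [(101, 50, 81), (103, 51, 80), (105, 54, 75), (105, 85, 54), (107, 88, 52), (108, 87, 53), (169, 64, 56)]
72 [(95, 31, 98), (95, 31, 98), (93, 29, 88), (90, 31, 50), (100, 30, 51), (11, 72, 67), (13, 215, 103)]
76 [(95, 32, 97), (95, 31, 99), (95, 29, 98), (95, 32, 97), (95, 29, 97), (10, 58, 96), (13, 222, 108)]
80 [(95, 29, 98), (95, 31, 98), (93, 32, 97), (95, 29, 98), (90, 26, 97), (11, 88, 99), (14, 231, 108)]
84 [(93, 31, 98), (95, 31, 98), (93, 29, 98), (93, 29, 98), (94, 21, 96), (10, 110, 102), (14, 232, 109)]
88 [(95, 31, 98), (93, 29, 98), (95, 31, 98), (95, 31, 98), (98, 21, 96), (10, 129, 103), (14, 243, 109)]
92 [(95, 33, 99), (93, 31, 98), (95, 34, 98), (95, 33, 99), (83, 11, 93), (11, 151, 105), (14, 248, 109)]
96 [(93, 32, 97), (93, 32, 97), (95, 33, 99), (95, 31, 98), (18, 14, 91), (12, 191, 107), (14, 246, 108)]
100 [(90, 14, 109), (90, 16, 110), (90, 14, 109), (90, 14, 109), (45, 5, 105), (11, 84, 112), (10, 104, 113)]
```

View pics/s18c.png

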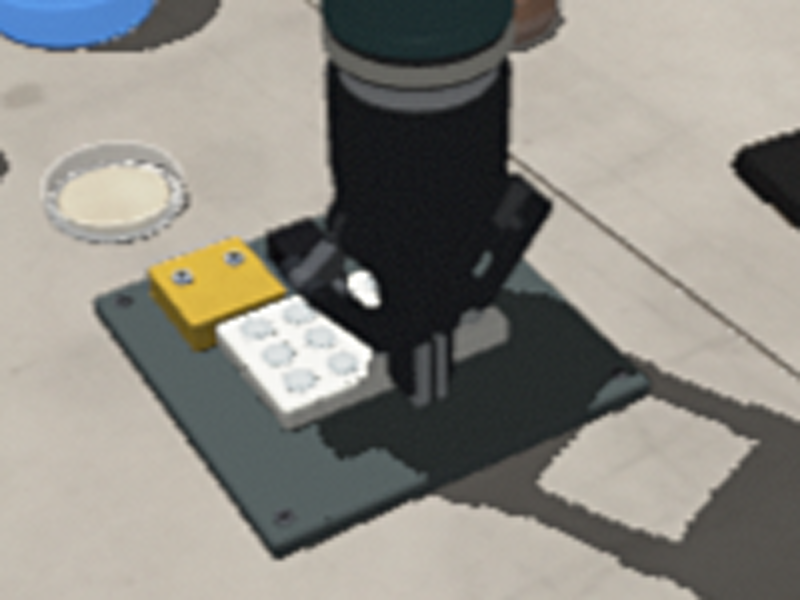

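View pics/w18.png

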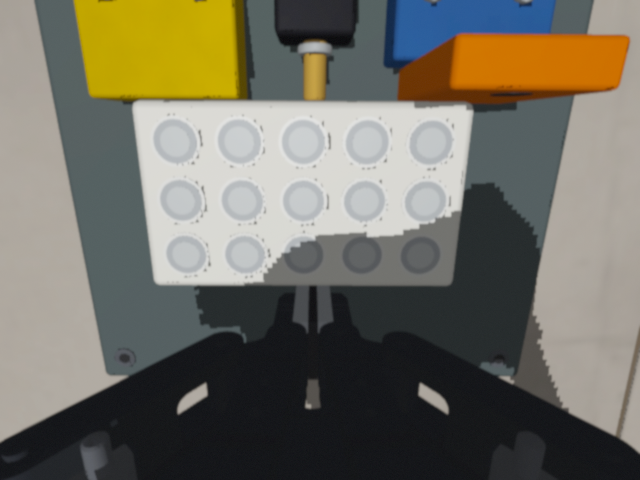

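The last wrist view shows the plate's back edge (row 100) meeting the yellow face, and the spacer (foot rows ~69–99) filling the space from the plate to the blue face (bottom edge row ~67). Back edge and yellow face are parallel to within 0.02°, while the left side edge suggests −0.4°, so I'll press a little more to check that nothing still moves.

Request:
{"op": "arm_command", "data": {
  "targets": "0.5 0 -0.3 0 0 0 0;1 0 -0.5 0 0 0 0;1.5 -0.3 -0.7 0 0 0 0;2 -0.5 -0.8 0 0 0 0;2 -0.5 -0.8 0 0 0 0;2 -0.5 -0.8 0 0 0 0;2 -0.5 -0.8 0 0 0 0"
}}

```text
time: 17.25
tool_pos: [0.4737, 0.1847, 0.017]
tcp_rot: [3.134, -0.114, -0.04]
wrist_force: [-21.9, 3.8, -2.2]
width: -0.002
```

```bash
python3 chk.py w19
python3 - <<'E'
from jig import *
for t in("w14","w15","w16","w17","w18","w19"):
    c,im,d=load(t);H=cv2.cvtColor(im,cv2.COLOR_BGR2HSV).astype(float);g=cv2.cvtColor(im,cv2.COLOR_BGR2GRAY)
    # foot-level spacing: blue-bottom row (hue/sat) vs spacer; along col 2px inside spacer's left edge
    m=cv2.inRange(H.astype(np.uint8),(4,120,60),(18,255,255)); m[:,:380]=0;m[:,470:]=0
    e=[np.nonzero(m[r,385:420])[0] for r in(80,85,90,95)]; u=int(np.median([x[0] for x in e if len(x)]))+385+2
    sb=np.nonzero(m[55:90,u])[0][0]+55
    b=cv2.inRange(H.astype(np.uint8),(100,130,40),(122,255,255)); bb=np.nonzero(b[40:90,u-8])[0][-1]+40
    print(t,"col",u,"spacer foot back row",sb,"blue face bottom row",bb, "mm",tojig(plane(c,[(u,sb),(u-8,bb)],.012))[:,0].round(1))
E
```

```text
17.3 [0.4737 0.1847 0.017 ] [-22.7   3.5  -1. ] [0.63 3.69 0.01] [[-50.62   0.69]]
  back [[30.7, 55.8], [30.3, 49.0], [30.5, 42.2], [30.5, 30.4], [30.3, -8.7], [30.2, -19.0], [30.2, -25.8]]
  yellow face (z .026) [[31.8, 74.1], [31.8, 69.1], [32.0, 62.3], [31.7, 55.6], [31.7, 48.9], [31.6, 42.1], [31.9, 35.3]]
  left [[14.4, 62.7], [3.8, 62.8], [-3.6, 63.1], [-13.1, 63.1]]
w14 col 397 spacer foot back row 66 blue face bottom row 63 mm [42.2 43.2]
w15 col 397 spacer foot back row 66 blue face bottom row 63 mm [42.4 43.4]
w16 col 398 spacer foot back row 68 blue face bottom row 65 mm [42.4 43.4]
w17 col 399 spacer foot back row 70 blue face bottom row 66 mm [42.1 43.4]
w18 col 400 spacer foot back row 69 blue face bottom row 66 mm [42.4 43.4]
w19 col 400 spacer foot back row 69 blue face bottom row 66 mm [42.3 43.3]
```

View pics/w19z.png

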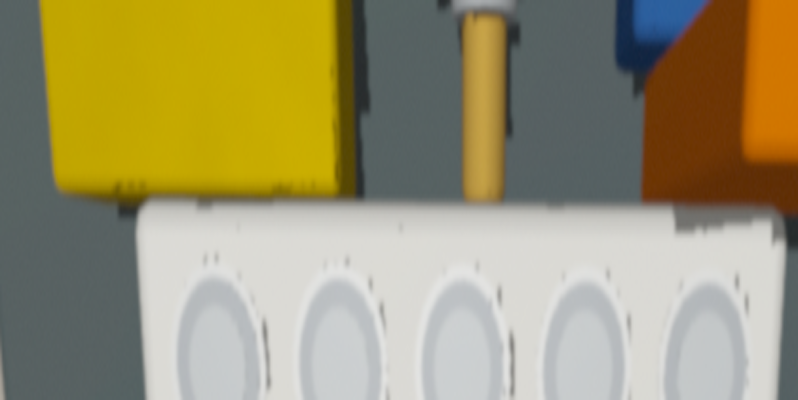

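Pressing harder (20 → 22.7 N) moved neither plate nor tool. The edge offsets are the same on both sides: plate to yellow 1.3 mm, and plate to blue minus the 12 mm spacer 1.2 mm, which fits the plate's rounded rim. One short hold and a look at the surroundings, then hand in.

Request:
{"op": "arm_command", "data": {
  "targets": "0 0 0 0 0 0 0;0 0 0 0 0 0 0;0 0 0 0 0 0 0;0 0 0 0 0 0 0;0 0 0 0 0 0 0;0 0 0 0 0 0 0;0 0 0 0 0 0 0;0 0 0 0 0 0 0"
}}

```text
time: 17.97
tool_pos: [0.4737, 0.1847, 0.017]
tcp_rot: [3.134, -0.114, -0.04]
wrist_force: [-22.3, 3.9, -1.4]
width: -0.0
```

```bash
python3 chk.py w20
python3 - <<'E'
from h import *
c,im,d=show("top","t20"); z=np.load("pics/top0.npz")["im"]
df=cv2.absdiff(im,z).max(2); 
for n,(u,v) in dict(bulb=(195,229),cork=(268,327),beaker=(228,207),flask=(398,168),dish=(289,188)).items(): print(n,int(df[v-10:v+10,u-12:u+12].max()))
E
```

```text
18.0167 [0.4737 0.1847 0.017 ] [-21.8   4.1  -1.9] [ 0.66  3.67 -0.01] [[-50.59   0.7 ]]
  back [[30.7, 55.7], [30.3, 49.0], [30.5, 42.2], [30.5, 30.3], [30.3, -8.8], [30.2, -19.0], [30.2, -25.8]]
  yellow face (z .026) [[31.8, 74.1], [31.8, 69.1], [32.0, 62.3], [31.7, 55.6], [31.7, 48.8], [31.6, 42.1], [31.8, 35.3]]
  left [[14.4, 62.7], [3.8, 62.7], [-3.6, 63.0], [-13.1, 63.0]]
bulb 10
cork 10
beaker 10
flask 9
dish 10
```

View pics/t20.png

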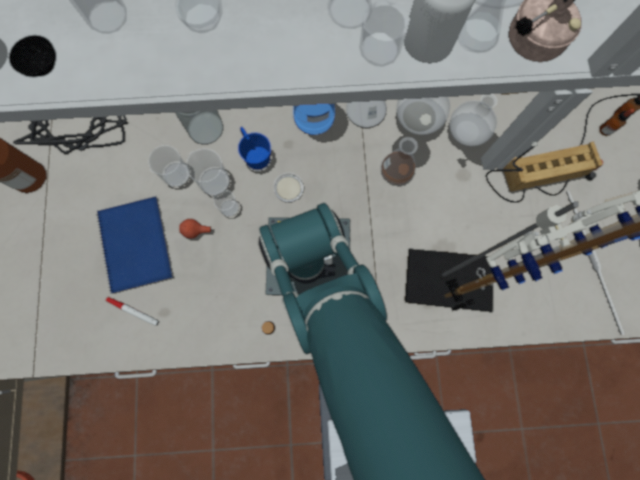

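The top view shows the bulb (195,229), cork (268,327), beaker (228,207) and flask (398,168) unchanged, and the arm clear of the stand. The push holds steady at 22 N, so I'm handing in.

```bash
python3 -c "
from workcell import bot
print(bot.finish_job())"
```

```text
the job is handed in; nothing more can be done
None
```

The spacer is standing upright on the jig in front of the blue stop, and I let go of it before pushing. The plate is pressed back against it and the yellow stop. I handed in at 18 s of the 64 s, with the shut fingers still holding the plate at about 22 N.

**Last checks**
- **Held firmly:** raising the push from 20 to 22.7 N moved neither the plate nor the tool, and the force then stayed steady for 0.7 s.
- **Flush on both sides:** the measured gap was about 1.2–1.3 mm at both the yellow stop and the spacer. I put that down to the plate's rounded rim and my edge thresholds, not a real gap.
- **Surroundings:** in the top view the bulb, cork, beaker and flask match the first picture, and the arm is clear of the titration stand.

**What went wrong or disagreed**
- **Plate stuck partway:** it stopped at about 17 N, roughly 1–2 mm short of the yellow stop, because the fingertip was also pressing down by about 9 N. Taking off that downward force and the 9 N of side force that followed let it go home.
- **Squareness reading:** the back edge is parallel to the yellow face within my measurement, but the left side edge reads about 0.4° off the bed edge. I took that as camera error. The contact at the spacer's foot was checked only in the wrist view, because the gripper hid it from the other cameras.

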